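# Close a plaster handle mould and lock its swing-bar clamp

## Task

Close the two-part plaster mould for casting: take the upper half from the drying battens and set it gently on the lower half in the clamp, blue-marked ends together, so that its pins drop fully home. Then lift the loose clamp bar by its red ball, swing it over the mould and let its slot drop over the wing bolt until the bar lies flat on the mould, and lock it by giving the wing a quarter turn clockwise, square across the bar. Leave everything else on the bench where it is.

Things in the scene. Friction and masses are not known exactly. Their poses are not given: they have to be found in the camera images.
- clamp: Fixed mould clamp: dark wooden board 248 x 84 x 12 mm; on it, bedded fast, the lower plaster mould half (120 x 64 x 28 mm, length along the clamp's x). Origin: on the bench top under the mould's centre. x runs from the pivot bolt (x = -100 mm) to the brass wing bolt (x = +90 mm), z up. The lower half's end nearest the wing bolt has the blue mark.
- seat (a point): Centre of the lower half's top (parting) face, 40 mm above the bench, with the clamp's axes. Four square sockets, 14 mm wide and 9 mm deep, at x = +48, y = +-22 mm (blue end) and x = -48, y = +-13 mm: the upper half fits one way round only. With the mould closed, mould_top is at this point with the same axes.
- mould_top: Upper plaster mould half, 120 x 64 x 28 mm, 0.24-0.39 kg. Origin: centre of its underside; x along its length to the blue-marked end, z up. Below the underside stand four tapering pins, 7 mm long, 10 mm thick at the root, 6 mm at the tip, at x = +48, y = +-22 mm and x = -48, y = +-13 mm. Plaster: it can be gripped across its 64 mm width and must not be dropped or rammed.
- battens: Fixed pair of wooden drying battens, 16 mm high, 120 mm long (along y), 22 mm wide, at x = +-25 mm, on which the upper mould half lies level, pins down, across them (its x within 0.1 rad of theirs), its ends overhanging. Origin: centre of the pair, on the bench top.
- bar: Loose aluminium clamp bar, 40 mm wide, 8 mm thick, 0.26 kg. Origin: centre of the pivot hole, on the underside; x along the bar to its free end, z up; it reaches from x = -22 to +258 mm. It starts swung aside, 1.2 to 1.6 rad anticlockwise (from above) of its closed direction, the clamp's +x, with its free end hanging down. Closed, it lies level on the mould, underside 68 mm above the bench.
- bar_slot (a point): Centre of the bar's slot, on the underside, 190 mm from the bar's origin. The slot goes right through the bar, 52 mm long (along the bar) and 20 mm wide.
- bar_knob (a point): Centre of the red ball (30 mm across, on a 12 mm stem) near the bar's free end, at x = 240 mm, 34 mm above the bar's underside. The ball can turn between the fingers. Bar closed and level: 101 mm above the bench. With it held at about 145 mm the bar clears the wing.
- pivot (a point): On the pivot bolt's axis, 67 mm above the bench, on the washer (36 mm across) that carries the bar; clamp's axes. The bolt is 10 mm thick, the bar's hole for it 19 mm long and 13 mm wide, and a 22 mm nut (top 92 mm above the bench) leaves 7 mm of play above the bar, so that the bar swings freely and can tilt about 0.2 rad up or down.
- wing_bolt (a point): On the wing bolt's axis at half the height of its wing, 84 mm above the bench; fixed, clamp's axes. The brass wing is 36 mm long, 10 mm thick, from 78 to 91 mm above the bench, upper edge rounded, on a 10 mm shank. The closed bar's top is 76 mm above the bench.
- wing (a joint): Turn of the wing (rad): 0 = in line with the clamp's x, so that the slot passes over it; grows clockwise seen from above to a stop at 1.57 = square across the bar (locked). Stays where it is left; turning takes about 0.06 N m. Starts between 0 and 0.06.
- jar: Bystander: closed underglaze jar with a blue label and white cap, 52 mm across, 75 mm tall. Origin: centre of its underside. Leave it alone.
- bowl: Bystander: terracotta bowl, 96 mm across, 45 mm tall. Origin: centre of its underside. Leave it alone.
- mug: Bystander: white mug, 76 mm across, 80 mm tall, with a handle. Origin: centre of its underside. Leave it alone.
- hump: Bystander: round white plaster hump mould, 110 mm across, 46 mm tall. Origin: centre of its underside. Leave it alone.
- modelling_knife: Bystander: wooden spatula-like modelling knife lying flat, 190 mm long. Origin: centre of its underside. Leave it alone.
- calipers: Bystander: pair of small wooden calipers lying flat, 110 mm long. Origin: centre of its underside. Leave it alone.
- brush_pot: Bystander: blue ceramic pot of brushes, 76 mm across, 90 mm tall (brushes to 200 mm). Origin: centre of its underside. Leave it alone.
Things that resemble listed ones, but are neither listed nor needed, are in the scene too. Leave any yellow look-alike of the mould_top alone.

How it is judged:
On the way, in this order (a step that is already met when the one before it is completed fails the run):
1. the upper half sits fully home on the lower half (horizontal distance between mould_top and seat below 0.003 m and z of mould_top in the frame of seat below 0.0025 m and angle between the x axis of mould_top and the x axis of clamp, either way round below 0.06 rad and angle between mould_top's own z axis and vertical below 0.04 rad), for 0.2 s.
2. with the mould closed, the bar's slot has dropped over the wing bolt and the bar lies flat on the mould (all of step 1 and horizontal distance between bar_slot and wing_bolt below 0.012 m and z of bar_slot in the frame of seat between 0.024 and 0.032 m and angle between bar's own z axis and vertical below 0.04 rad and angle between the x axis of bar and the x axis of clamp, either way round below 0.06 rad), for 0.2 s.
3. with the bar down, the wing is turned across it (all of step 2 and value of joint wing above 1.3 rad), for 0.2 s.
At the end, for the whole second after the job is handed in: The upper half is seated on the lower one (within 3 mm sideways, 2.5 mm in height, 0.06 rad), the bar lies level on it along the clamp (within 0.06 rad, its slot centre within 12 mm of the wing bolt and its underside at 68 mm within 4 mm), the wing is turned beyond 1.3 rad, and all is at rest (all of step 3 and linear speed of each of mould_top, bar below 0.02 m/s); the robot touches nothing.
It fails at once if the upper half is rammed or pressed against the clamp with over 100 N (contact force between mould_top and clamp above 100 N).
It fails at once if the upper half is dropped (it falls freely by more than about 8 mm) (contact force between the fingers and mould_top below 0.1 N and linear speed of mould_top above 0.4 m/s).
It fails at once if a bystander is moved more than 30 mm (distance of any of jar, bowl, mug, hump, modelling_knife, calipers, brush_pot from where it was at the start of the episode above 0.03 m).
It also fails if it takes over 72 s, if anything falls off the work surface, if the arm or the gripper's body presses on something with over 40 N, if the wrist force passes 120 N, or if a joint passes its speed limit or range.

## Robot

A 7-joint arm with a two-finger parallel gripper is mounted at the origin on the work surface. World frame = base frame: x ahead of the robot, y to its left, z up, the work surface at z = 0. Lengths are in m, angles in rad, forces in N, time in s.
With the tool pointing down it reaches from about 0.425 to 1.025 m from the base axis. Payload 9.4 kg.
Tool frame: the origin (TCP) lies at the very end of the fingers, on their centre line; the grasp point (between the pads) lies 19 mm behind it; x points along the fingers, y is the direction in which the jaws open and shut, and the axes are right-handed (so a half turn about x gives the same grasp; the last joint's range is limited). The gripper opens to 93 mm and grips with 3 to 60 N. Pads are 15 mm wide; open, the fingers measure 128 mm over their backs; the gripper's body (75 mm by 188 mm) begins 65 mm behind the grasp point.
Start: joints at [-0.077, 0.599, -0.003, 1.599, 0.002, 0.943, -0.08], TCP at [0.725, -0, 0.219] pointing down, gripper open.
Joint ranges: [-2.57, 2.57], [-0.35, 1.97], [-1.29, 1.29], [0.11, 2.56], [-1.05, 4.19], [0.11, 1.86], [-2.63, 2.63]. Speed limits (rad/s): [2.22, 2.22, 3.01, 3.01, 3.14, 3.14, 3.14].

## Interface

Orientations are given as a rotation vector (axis times angle).
In Python, from cell import arm gives the robot as it stands.
- The arm moves only by the shell command python3 -m crank 'ROWS' [FORCE]. ROWS is JSON, a list of rows, each a list of 7 numbers: the shift along the tool's x, y, z in mm, then the turn, a rotation vector about the tool's x, y, z in rad, then the opening, from 0 (shut) to 1 (fully open). In form: [[x, y, z, ax, ay, az, jaw], ...]. A call has 1 to 5 rows; each row shifts and turns the pose as measured when the row begins, along the tool's axes as they then stand; what a row does not reach is not made up. A row lasts 1/8 s, in which the tool goes at most 62.5 mm and 10.7 degrees, less where a joint would pass 70% of its speed; a pose out of reach is approached as far as the arm can. A call is refused whole if a number of a shift passes 62.5 or a number of a turn 0.188, either way. A call with a gripper value outside its range is refused whole. The fingers move at their own pace and stop on an object; FORCE is the grip in N (left out, the last holds). Time passes only in rows, so rows that do not move let the fingers close. It gives the time, the measured TCP pose, the force and the opening at its end, in the units of the state.
- arm.get_state(): the state, without advancing time (a new reading comes with each control period).
- arm.grab_frame(name): name is "scene" or "side" or "wrist"; returns a dict with "pixels" (480x640x3 uint8, red, green, blue), "K" (3x3 intrinsics, pixels), "k1" (the pictures are not rectified: a ray, as slopes to the right and down, at radius r is drawn at 1 + k1 r^2 times it, then the intrinsics apply), "eye" and "rotation" of the camera in the world. Camera axes: x right, y up, looking along -z (the intrinsics and any distortion apply to the point x, -y, -z); pixel columns grow to the right and rows downward; lengths in m; the calibration is good to about 2 mm. A picture is of the moment at which its call begins. There is no depth.
- arm.close_job(): hands the job in, once; it reports no verdict.
The state is a dict: "clock": time; "joint_positions": joint angles; "dq": joint speeds; "tau": joint torques, N m; "ee_pos": TCP position; "tcp_rot": TCP orientation; "contact_force": force on the tool from outside, world axes, zero at the start; "moment": the same for the moment, N m; "gripper_width": finger opening in m.
Only numpy, scipy, OpenCV 4.12 (cv2) and the standard library are available. Lean on these libraries where they do the work, as an engineer would, in place of code of your own. Each camera call takes 0.05 s, during which the arm holds its last target.

## Working session

There is one attempt and no reset: what is moved stays moved. The work goes in short steps, Python scripts to look and compute and a shell command to move; the robot and the scene stay as the last step left them, time stands still between calls to the robot, and variables do not carry over. Pictures are saved under pics/ and viewed, and the job is handed in when it is done.

```bash
ls; mkdir -p pics; cat > h.py <<'E'
import numpy as np, cv2
from scipy.spatial.transform import Rotation as R
from cell import arm
def grab(n,save=None):
    f=arm.grab_frame(n)
    if save: cv2.imwrite('pics/'+save+'.png',cv2.cvtColor(np.asarray(f['pixels']),cv2.COLOR_RGB2BGR))
    return f
def ray(f,u,v):
    K=np.array(f['K']);k=f['k1']
    d=np.array([(u-K[0,2])/K[0,0],(v-K[1,2])/K[1,1]]);s=d.copy()
    for _ in range(30): s=d/(1+k*(s@s))
    r=np.array(f['rotation'])
    if r.shape!=(3,3): r=R.from_rotvec(r).as_matrix()
    w=r@np.array([s[0],-s[1],-1]); return np.array(f['eye']),w/np.linalg.norm(w)
def onz(f,u,v,z):
    e,w=ray(f,u,v); return e+w*(z-e[2])/w[2]
def proj(f,p):
    r=np.array(f['rotation'])
    if r.shape!=(3,3): r=R.from_rotvec(r).as_matrix()
    c=r.T@(np.array(p)-np.array(f['eye'])); s=np.array([c[0]/-c[2],-c[1]/-c[2]])
    s=s*(1+f['k1']*(s@s)); K=np.array(f['K']); return np.array([K[0,0]*s[0]+K[0,2],K[1,1]*s[1]+K[1,2]])
def tri(f1,p1,f2,p2):
    A=np.zeros((3,3));b=np.zeros(3)
    for f,p in((f1,p1),(f2,p2)):
        e,w=ray(f,*p);M=np.eye(3)-np.outer(w,w);A+=M;b+=M@e
    return np.linalg.solve(A,b)
E
python3 - <<'E'
from h import *
import pickle
F={n:grab(n,n+'0') for n in('scene','side','wrist')}
pickle.dump(F,open('F0.pkl','wb'))
for n in F: print(n,F[n]['eye'],F[n]['rotation'],F[n]['K'],F[n]['k1'])
print(arm.get_state())
E
```

```text
pics
scene [ 1.24824565 -0.10589346  1.07008358] [0.50124008 0.39901475 1.35459496] [[567.94369066   0.         318.45571849]
 [  0.         567.94369066 247.69605982]
 [  0.           0.           1.        ]] 0.03065705397912368
side [0.0528751  0.99883542 1.25407649] [ 0.2538296  -1.00007962 -2.46568941] [[608.1293761    0.         324.52776485]
 [  0.         608.1293761  243.42966785]
 [  0.           0.           1.        ]] -0.1866357534478504
wrist [0.72577488 0.06649886 0.38347298] [-0.24582524  0.00160426 -0.00060985] [[400.64418797   0.         314.26234561]
 [  0.         400.64418797 239.84434044]
 [  0.           0.           1.        ]] -0.03227453862069219
{'clock': 0.15, 'joint_positions': array([-0.07669642,  0.59994943, -0.00251028,  1.5999128 ,  0.00179059,
        0.94288306, -0.07977249]), 'dq': array([ 0.00067536, -0.00218907, -0.00034176, -0.00124322,  0.0007795 ,
        0.00050865,  0.00121074]), 'tau': array([ 4.23705205e-03, -7.65584278e+01,  1.49971146e+00, -2.52563953e+01,
       -5.22377843e-02,  1.48844108e-02,  9.41959070e-05]), 'ee_pos': array([ 7.24655933e-01, -2.79320560e-05,  2.17964884e-01]), 'tcp_rot': array([ 1.20853201,  1.2099756 , -1.21006359]), 'contact_force': array([-0.4005376 , -0.71124863,  0.60588324]), 'moment': array([-0.002113  , -0.04265918, -0.01309145]), 'gripper_width': 0.09310157395327812}
```

View pics/scene0.png

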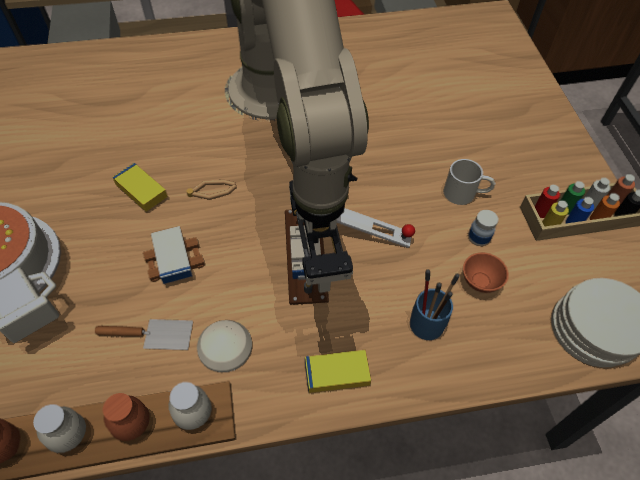

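View pics/side0.png

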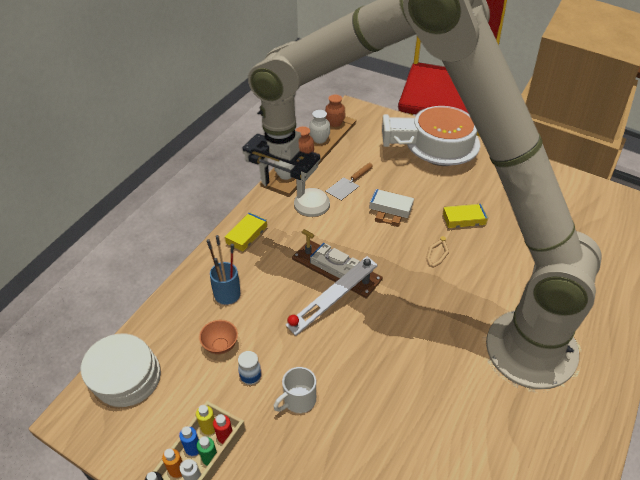

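View pics/wrist0.png

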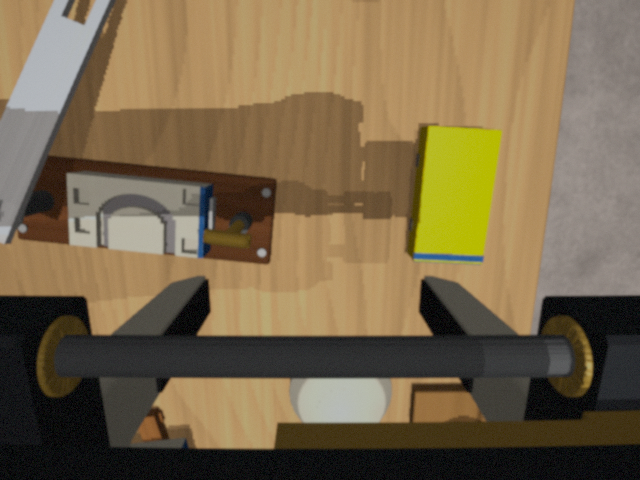

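Candidates for mould_top: the white block at scene (171,253), and yellow look-alikes at (140,186) and (338,370). I'm choosing the white one on battens and checking it in a crop.

```bash
python3 - <<'E'
import cv2,numpy as np
a=cv2.imread('pics/scene0.png');b=cv2.imread('pics/side0.png');c=cv2.imread('pics/wrist0.png')
o=np.zeros((600,800,3),np.uint8)
o[:300,:400]=cv2.resize(a[210:300,120:240],(400,300),interpolation=2)
o[:300,400:]=cv2.resize(b[175:235,350:430],(400,300),interpolation=2)
o[300:,:400]=cv2.resize(b[220:340,280:440],(400,300),interpolation=2)
o[300:,400:]=cv2.resize(a[180:315,260:440],(400,300),interpolation=2)
cv2.imwrite('pics/crop0.png',o)
cv2.imwrite('pics/cropw.png',cv2.resize(c[130:290,0:300],(800,427),interpolation=2))
E
```

```text
(no output)
```

View pics/crop0.png

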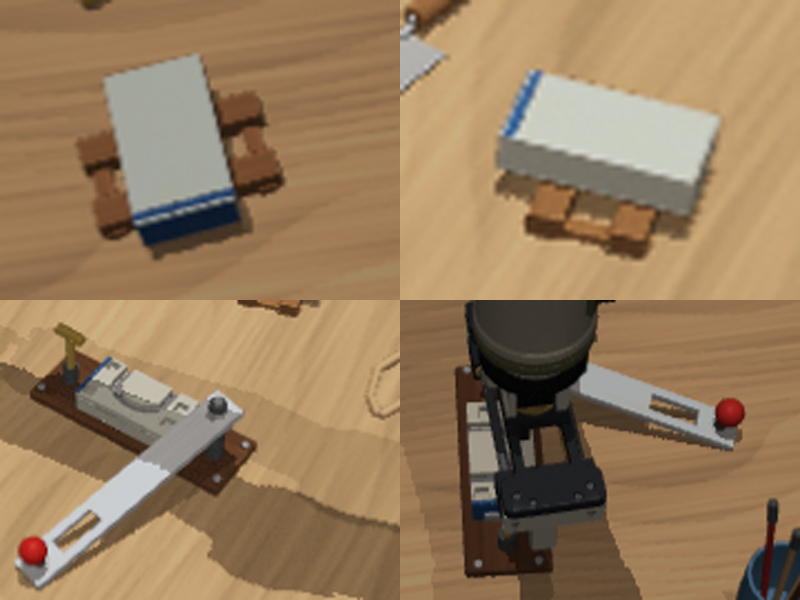

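View pics/cropw.png

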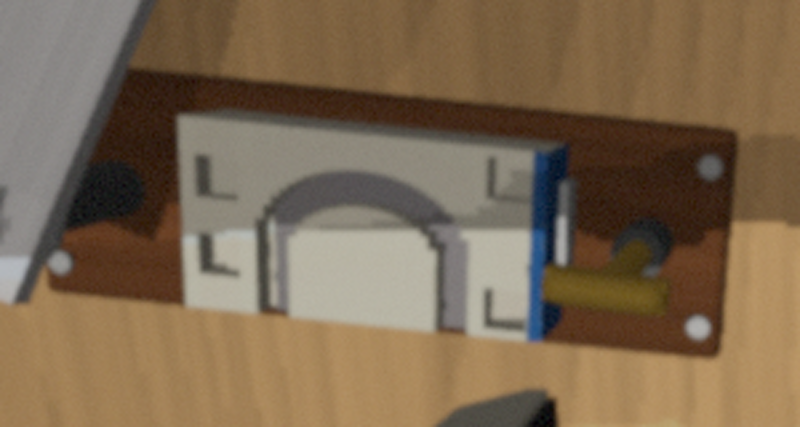

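```bash
python3 - <<'E'
from h import *
import pickle
F=pickle.load(open('F0.pkl','rb'))
for n,box in(('scene',(140,215,205,295)),('side',(362,180,422,228))):
    im=np.asarray(F[n]['pixels']);x0,y0,x1,y1=box
    h=cv2.cvtColor(im[y0:y1,x0:x1],cv2.COLOR_RGB2HSV)
    S,V=h[...,1],h[...,2]
    m=((S<50)&(V>150)).astype(np.uint8)*255
    print(n,[int(np.percentile(V[m>0],q)) for q in(5,50,95)])
    c=max(cv2.findContours(m,0,1)[0],key=cv2.contourArea)
    print(cv2.contourArea(c)); q=cv2.approxPolyDP(c,3,True)[:,0]+[x0,y0]
    for p in q: print(p,onz(F[n],*p,0.044).round(4))
E
```

```text
scene [163, 166, 167]
1139.0
[179 226] [ 0.465  -0.2645  0.044 ]
[151 234] [ 0.4768 -0.3255  0.044 ]
[160 273] [ 0.5811 -0.3086  0.044 ]
[188 265] [ 0.5709 -0.2501  0.044 ]
side [184, 205, 206]
492.0
[372 202] [ 0.5768 -0.2484  0.044 ]
[408 211] [ 0.4671 -0.2649  0.044 ]
[413 198] [ 0.4768 -0.3254  0.044 ]
[378 190] [ 0.5845 -0.3066  0.044 ]
```

```bash
python3 - <<'E'
from h import *
import pickle
F=pickle.load(open('F0.pkl','rb'));f=F['wrist']
s=800/300
for (u,v),z in [((735,132),.012),((718,355),.012),((50,290),.012),((710,167),.014),((698,327),.014),((60,263),.014),((178,115),.04),((185,303),.04),((567,148),.04),((530,340),.04),((550,287),.091),((665,293),.091)]:
    print(z,onz(f,u/s,v/s+130,z).round(4))
# knob from scene+side
P=[]
for n in('scene','side'):
    h=cv2.cvtColor(np.asarray(F[n]['pixels']),cv2.COLOR_RGB2HSV)
    m=(((h[...,0]<8)|(h[...,0]>172))&(h[...,1]>170)&(h[...,2]>90)).astype(np.uint8)
    N,l,st,ce=cv2.connectedComponentsWithStats(m)
    for i in range(1,N):
        if st[i,4]>40: print(n,st[i],ce[i])
print(R.from_rotvec(arm.get_state()['tcp_rot']).as_matrix().round(3))
print(tri(F['scene'],(408.5,231),F['side'],(293,321)))
E
```

```text
0.012 [0.6896 0.0307 0.012 ]
0.012 [ 0.6814 -0.05    0.012 ]
0.012 [ 0.4373 -0.0255  0.012 ]
0.014 [0.6808 0.0188 0.014 ]
0.014 [ 0.6748 -0.0388  0.014 ]
0.014 [ 0.4444 -0.015   0.014 ]
0.04 [0.5123 0.0396 0.04  ]
0.04 [ 0.5053 -0.0231  0.04  ]
0.04 [0.6381 0.0284 0.04  ]
0.04 [ 0.6216 -0.036   0.04  ]
0.091 [ 0.6439 -0.0051  0.091 ]
0.091 [ 0.6764 -0.0069  0.091 ]
scene [335   0  28  17 341] [346.48680352   8.06158358]
scene [543 187  17  13  87] [550.24137931 194.18390805]
scene [402 224  13  11 105] [408.2952381 229.2952381]
side [ 399   63   69   49 2146] [429.33410997  88.49580615]
side [288 315  11  11  95] [292.8        319.82105263]
side [213 415  18  29 261] [222.18007663 430.12643678]
[[-0.001  1.     0.   ]
 [-0.     0.    -1.   ]
 [-1.    -0.001  0.   ]]
[0.55848981 0.23808408 0.03746158]
```

White block on battens confirmed (blue end towards +x): about (0.53,-0.286), yaw 0.15. The clamp centre is about (0.568,0.003), yaw -0.10. Moving over the block.

```bash
python3 -m crank '[[0,-35,50,0,0,0,1],[0,-35,50,0,0,0,1],[0,-35,50,0,0,0,1],[0,-35,50,0,0,0,1],[0,-35,50,0,0,0,1]]'; python3 -m crank '[[0,0,0,0.18,0,0,1],[0,0,0,0.18,0,0,1],[0,0,0,0.18,0,0,1],[0,0,0,0.18,0,0,1],[0,0,0,0.18,0,0,1]]';python3 -m crank '[[0,0,0,0.18,0,0,1],[0,0,0,0.18,0,0,1],[0,0,0,0.16,0,0,1],[0,0,0,0,0,0,1]]'
```

```text
clock: 0.78
ee_pos: [0.5481, -0.2508, 0.2155]
tcp_rot: [1.203, 1.217, -1.202]
contact_force: [-0.1, -0.7, -0.5]
gripper_width: 0.0928
clock: 1.4
ee_pos: [0.5421, -0.2589, 0.2152]
tcp_rot: [1.848, 0.621, -1.855]
contact_force: [0.8, 0.4, -0.9]
gripper_width: 0.093
clock: 1.9
ee_pos: [0.5417, -0.2583, 0.2145]
tcp_rot: [2.16, 0.12, -2.173]
contact_force: [0.7, 0.6, 0.1]
gripper_width: 0.093
```

```bash
cat >> h.py <<'E'
def tool():
    s=arm.get_state(); M=R.from_rotvec(s['tcp_rot']).as_matrix(); return np.array(s['ee_pos']),M
def yaw():
    p,M=tool(); return np.arctan2(M[1,1],M[0,1])
def delta(target,yawt=None):
    p,M=tool(); d=M.T@(np.array(target)-p)*1000
    print('TCP',p.round(4),'yaw',round(yaw(),4),'tilt',np.round(M[:,0],4),'shift mm',d.round(1), 'levelx', end=' ')
    # rotation to exact down with yaw
    y=yaw() if yawt is None else yawt
    Y=np.array([np.cos(y),np.sin(y),0]);X=np.array([0,0,-1.]);T=np.stack([X,Y,np.cross(X,Y)],1)
    print('turn',R.from_matrix(M.T@T).as_rotvec().round(4))
E
python3 - <<'E'
from h import *
f=grab('wrist','w1')
delta((0.53,-0.286,.2),-1.42)
E
```

```text
TCP [ 0.5417 -0.2583  0.2145] yaw -1.4599 tilt [-0.006   0.0014 -1.    ] shift mm [14.6 26.3 14.6] levelx turn [-0.0399  0.0057  0.0022]
```

View pics/w1.png

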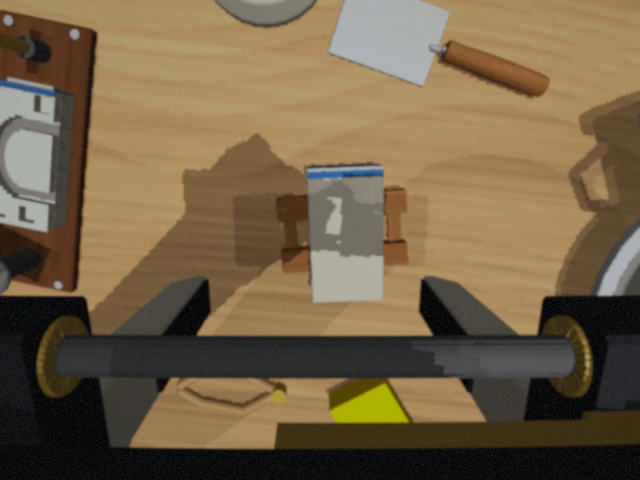

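The wrist view shows the block's top (307,166)-(383,300), with its blue stripe at the top, and the clamp at the left.

```bash
python3 - <<'E'
from h import *
f=grab('wrist')
im=np.asarray(f['pixels']); h=cv2.cvtColor(im,cv2.COLOR_RGB2HSV)
m=((h[...,1]<45)&(h[...,2]>80)).astype(np.uint8)|((h[...,0]>95)&(h[...,0]<125)&(h[...,1]>80)).astype(np.uint8)
m[:160]=0;m[304:]=0;m[:,:300]=0;m[:,395:]=0
m=cv2.morphologyEx(m,cv2.MORPH_CLOSE,np.ones((9,9),np.uint8))
c=max(cv2.findContours(m,0,1)[0],key=cv2.contourArea);print(cv2.contourArea(c))
r=cv2.minAreaRect(c);print(r)
q=cv2.approxPolyDP(c,5,True)[:,0]
for p in q: print(p,onz(f,*p,.044).round(4))
b=onz(f,*r[0],.044);print('centre',b)
for (u,v),z in [((74,34),.014),((57,285),.014),((95,28),.012),((75,290),.012),((37,46),.09)]: print(onz(f,u,v,z).round(4))
E
python3 - <<'E'
import cv2
c=cv2.imread('pics/w1.png'); cv2.imwrite('pics/w1c.png',cv2.resize(c[0:300,0:400],(800,600),interpolation=2))
E
```

```text
9554.0
((347.3067321777344, 232.82130432128906), (135.44491577148438, 78.25357818603516), 87.75425720214844)
[381 165] [ 0.5941 -0.3083  0.044 ]
[308 167] [ 0.5858 -0.2484  0.044 ]
[313 301] [ 0.4678 -0.2655  0.044 ]
[381 298] [ 0.4774 -0.3261  0.044 ]
centre [ 0.53381275 -0.28803728  0.044     ]
[ 0.6737 -0.0387  0.014 ]
[ 0.4433 -0.0143  0.014 ]
[ 0.6805 -0.0557  0.012 ]
[ 0.4391 -0.031   0.012 ]
[ 0.6506 -0.057   0.09  ]
```

View pics/w1c.png

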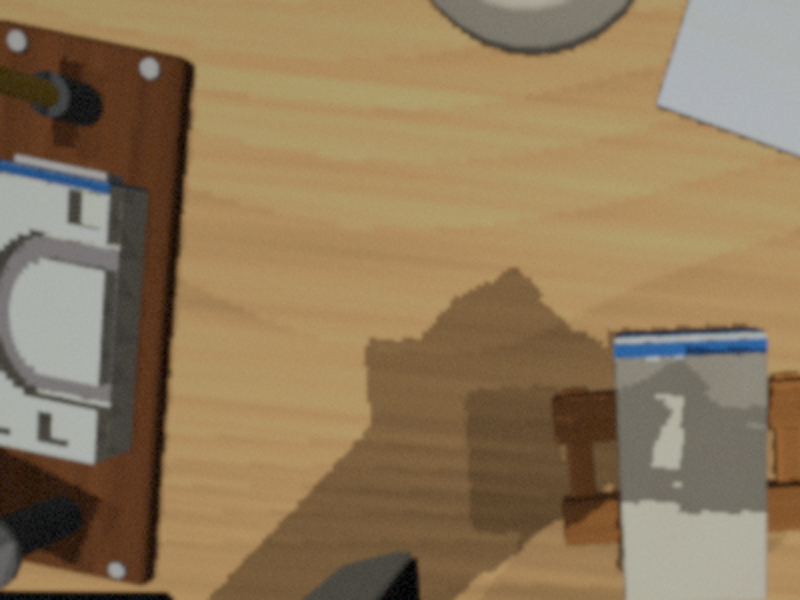

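```bash
python3 - <<'E'
from h import *
f=grab('wrist')
for u,v in [(55.5,89),(48,232),(2,219)]: print(onz(f,u,v,.04).round(4))
# pins socket corners
c,s=np.cos(-.1047),np.sin(-.1047)
O=np.array([.5674,.0016])
import pickle
f0=pickle.load(open('F0.pkl','rb'))['wrist']
for O in ([.5674,.0016],[.5705,.0016]):
  for p in [(-60,32),(-60,-32),(60,32),(60,-32)]:
    x,y=p[0]/1e3,p[1]/1e3; q=(O[0]+c*x-s*y,O[1]+s*x+c*y,.04); print(p,np.round(q,4),proj(f0,q).round(1),proj(f,q).round(1))
delta((0.5313,-.2871,.02),-1.423)
E
python3 - <<'E'
import cv2
c=cv2.imread('pics/wrist0.png'); cv2.imwrite('pics/w0c.png',cv2.resize(c[160:280,60:220],(800,600),interpolation=2))
E
```

```text
[ 0.626  -0.0375  0.04  ]
[ 0.5045 -0.0257  0.04  ]
[0.5119 0.0155 0.04  ]
(-60, 32) [0.5111 0.0397 0.04  ] [ 65.4 173. ] [-24.5 217. ]
(-60, -32) [ 0.5044 -0.024   0.04  ] [ 68.5 244.6] [ 46.1 232. ]
(60, 32) [0.6304 0.0272 0.04  ] [203.8 187. ] [-22.   75.7]
(60, -32) [ 0.6237 -0.0365  0.04  ] [201.2 258.1] [54.4 91.8]
(-60, 32) [0.5142 0.0397 0.04  ] [ 68.9 173. ] [-24.8 213.5]
(-60, -32) [ 0.5075 -0.024   0.04  ] [ 71.9 244.6] [ 45.9 228.6]
(60, 32) [0.6335 0.0272 0.04  ] [207.4 187. ] [-22.3  71.7]
(60, -32) [ 0.6268 -0.0365  0.04  ] [204.6 258.1] [54.2 87.9]
TCP [ 0.5417 -0.2584  0.2147] yaw -1.4599 tilt [-0.0056  0.0016 -1.    ] shift mm [194.7  27.8  12.4] levelx turn [-0.0369  0.0053  0.0023]
```

View pics/w0c.png

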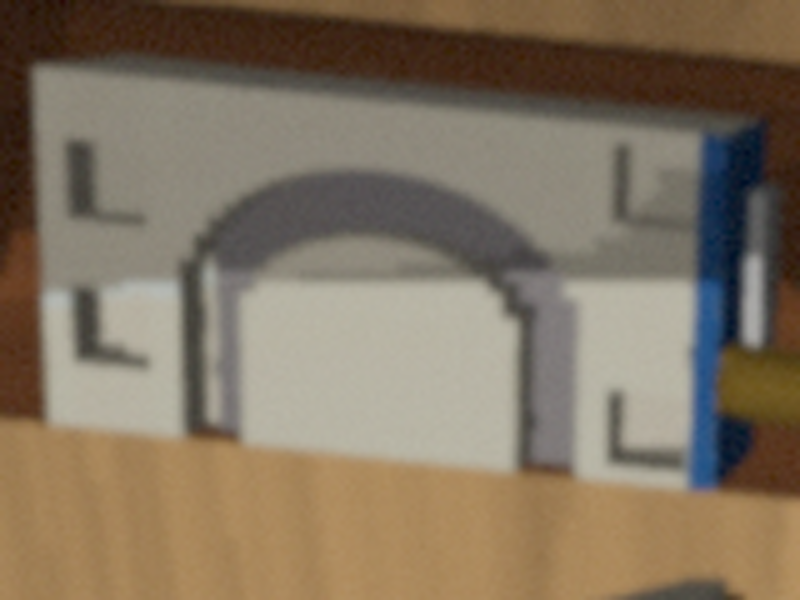

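Two views put the clamp origin at about (0.568,0.001), yaw -0.105. The block is at (0.531,-0.287), yaw 0.148. Aligning, then descending.

```bash
python3 -m crank '[[30,16,8,-0.037,0.005,0.002,1],[40,14,5,0,0,0,1],[40,0,0,0,0,0,1],[20,0,0,0,0,0,1],[0,0,0,0,0,0,1]]'; python3 - <<'E'
from h import *
delta((0.5313,-.2871,.02),-1.423)
E
```

```text
clock: 2.68
ee_pos: [0.5336, -0.2914, 0.0822]
tcp_rot: [2.141, 0.174, -2.133]
contact_force: [1.0, -1.3, 0.0]
gripper_width: 0.0933
TCP [ 0.5336 -0.2914  0.0822] yaw -1.4091 tilt [ 3.8e-03  6.0e-04 -1.0e+00] shift mm [62.2 -4.7  1.8] levelx turn [ 0.0139 -0.0038  0.    ]
```

```bash
python3 -m crank '[[20,-5,2,0.014,-0.004,0,1],[20,0,0,0,0,0,1],[0,0,0,0,0,0,1]]'; python3 - <<'E'
from h import *
delta((0.5313,-.2871,.02),-1.423)
f=grab('wrist','w2')
E
```

```text
clock: 3.05
ee_pos: [0.5326, -0.2877, 0.0444]
tcp_rot: [2.146, 0.161, -2.138]
contact_force: [-0.9, 0.1, 1.7]
gripper_width: 0.0931
TCP [ 0.5326 -0.2877  0.0444] yaw -1.4198 tilt [ 3.8e-03 -9.0e-04 -1.0e+00] shift mm [24.4 -0.8  1.3] levelx turn [ 0.0032 -0.0037 -0.0014]
```

View pics/w2.png

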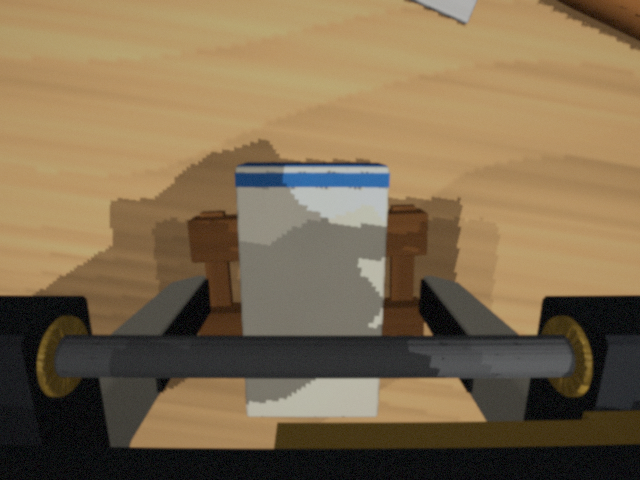

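The block is centred between the fingers (edges at 238 and 388, fingers at 208 and 422). Descending and gripping.

```bash
python3 -m crank '[[14,-1,1,0,0,0,1],[10,0,0,0,-0.004,0,1],[0,0,0,0,0,0,1]]'; python3 -m crank '[[0,0,0,0,0,0,0.6],[0,0,0,0,0,0,0.6],[0,0,0,0,0,0,0.6],[0,0,0,0,0,0,0.6]]' 30;  python3 - <<'E'
from h import *
delta((0.5313,-.2871,.02),-1.423)
E
```

```text
clock: 3.48
ee_pos: [0.5333, -0.2877, 0.0219]
tcp_rot: [2.145, 0.159, -2.137]
contact_force: [0.7, 0.5, 0.5]
gripper_width: 0.0932
clock: 3.98
ee_pos: [0.5334, -0.2877, 0.0223]
tcp_rot: [2.145, 0.159, -2.137]
contact_force: [-0.9, 0.7, -2.7]
gripper_width: 0.0638
TCP [ 0.5334 -0.2877  0.0223] yaw -1.419 tilt [ 0.0041 -0.0033 -1.    ] shift mm [ 2.3 -0.9  2. ] levelx turn [ 0.004  -0.0036 -0.0039]
```

```bash
python3 -m crank '[[-15,0,0,0,0,0,0.4],[-30,0,0,0,0,0,0.4],[-40,0,0,0,0,0,0.4],[-40,0,0,0,0,0,0.4],[0,0,0,0,0,0,0.4]]';  python3 - <<'E'
from h import *
delta((0.568,.001,.13),-0.105-np.pi/2)
f=grab('wrist','w3')
E
```

```text
clock: 4.6
ee_pos: [0.5318, -0.2871, 0.1533]
tcp_rot: [2.144, 0.159, -2.139]
contact_force: [0.4, -0.2, -3.5]
gripper_width: 0.0639
TCP [ 0.5318 -0.2871  0.1533] yaw -1.4197 tilt [ 0.0026 -0.0025 -1.    ] shift mm [  22.7 -279.4  -79.1] levelx turn [ 0.2561 -0.0026 -0.0025]
```

View pics/w3.png

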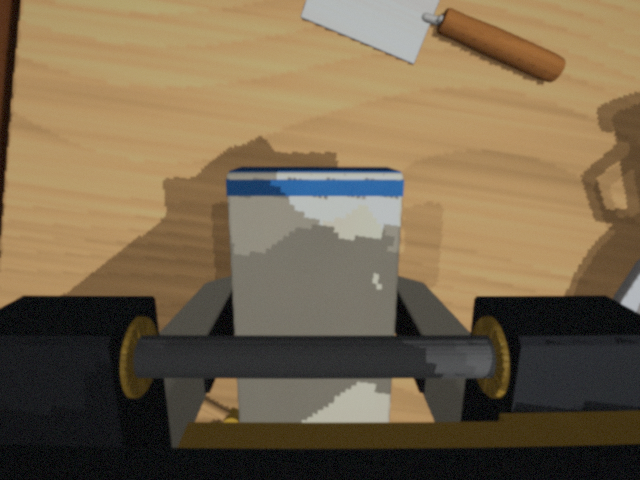

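```bash
python3 - <<'E'
from h import *
f=grab('wrist');p,M=tool();z=p[2]+.0217
for u,v in((228,172),(403,172),(239,425),(389,425)):
    q=onz(f,u,v,z); print((M.T@(q-p)*1000).round(1))
E
```

```text
[-21.8 -30.  -57. ]
[-21.8  33.  -56.9]
[-21.6 -31.2  49.5]
[-21.6  32.8  49.7]
```

```bash
python3 -m crank '[[0,-40,-11,0,0,0,0.4],[0,-55,-16,0,0,0,0.4],[0,-55,-16,0,0,0,0.4],[0,-55,-16,0,0,0,0.4],[0,-40,-11,0,0,0,0.4]]'; python3 -m crank '[[0,0,0,0.1,0,0,0.4],[0,0,0,0.1,0,0,0.4],[0,0,0,0,0,0,0.4]]';  python3 - <<'E'
from h import *
delta((0.5705,.0012,.10),-0.105-np.pi/2)
E
```

```text
clock: 5.32
ee_pos: [0.5594, -0.0299, 0.1429]
tcp_rot: [2.133, 0.153, -2.16]
contact_force: [1.1, -0.1, -3.3]
gripper_width: 0.0638
clock: 5.7
ee_pos: [0.5568, -0.0239, 0.138]
tcp_rot: [-2.172, 0.06, 2.219]
contact_force: [0.3, 0.5, -3.8]
gripper_width: 0.0639
TCP [ 0.5568 -0.0239  0.138 ] yaw -1.6238 tilt [-0.0214 -0.0012 -0.9998] shift mm [ 37.7 -25.9 -13.2] levelx turn [ 0.052   0.0213 -0.0029]
```

```bash
python3 -m crank '[[0,-26,-13,0.052,0.021,-0.003,0.4],[0,0,0,0,0,0,0.4],[0,0,0,0,0,0,0.4]]';  python3 - <<'E'
from h import *
delta((0.5705,.0012,.10),-0.105-np.pi/2)
f=grab('wrist','w4');grab('side','s4');grab('scene','c4')
import cv2
a=cv2.imread('pics/s4.png')[180:330,260:420];b=cv2.imread('pics/c4.png')[180:330,240:440]
o=np.hstack([cv2.resize(a,(400,375)),cv2.resize(b,(400,300))[:300].repeat(1,0) if 0 else cv2.resize(b,(400,375))]);cv2.imwrite('pics/sc4.png',o)
E
```

```text
clock: 6.08
ee_pos: [0.5695, 0.0005, 0.1352]
tcp_rot: [-2.165, 0.112, 2.175]
contact_force: [-0.1, -1.3, -3.7]
gripper_width: 0.0637
TCP [5.695e-01 5.000e-04 1.352e-01] yaw -1.6724 tilt [-0.0045 -0.0014 -1.    ] shift mm [35.2 -0.9 -1. ] levelx turn [ 0.0034  0.0044 -0.0019]
```

View pics/w4.png

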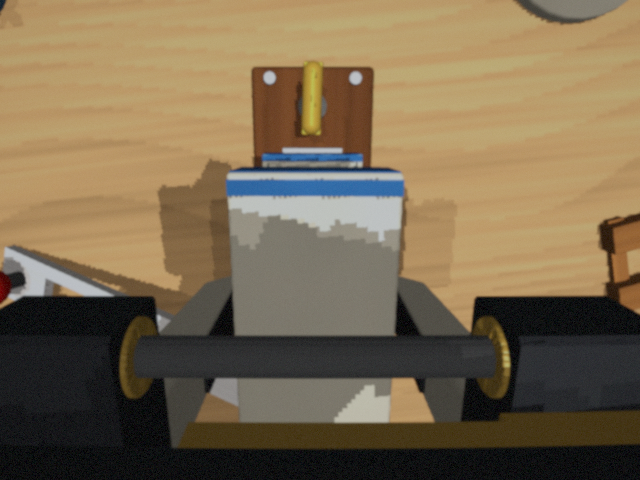

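View pics/sc4.png

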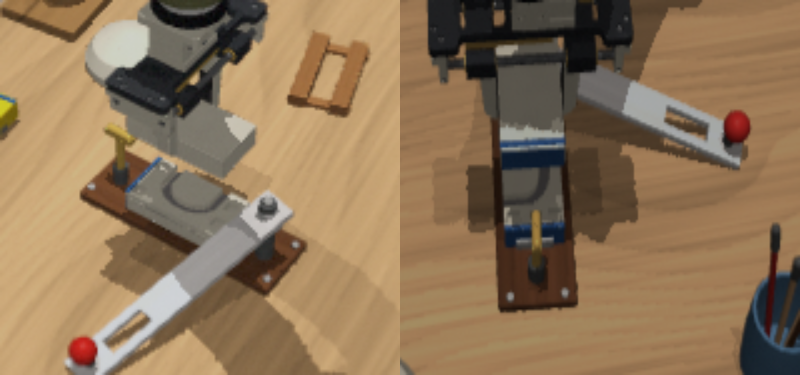

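The wrist view shows the wing at (312,98), screws at (269,77) and (355,77), the lower half's blue edge at rows 153-168, and the held block square to it. Measuring the residual offset.

```bash
python3 - <<'E'
from h import *
f=grab('wrist');p,M=tool()
T=lambda u,v,z:(M.T@(onz(f,u,v,z)-p)*1000).round(1)
print('screws',T(269,77.5,.014),T(355.5,77.5,.014))
print('wing',T(315,66,.091),T(312,131,.091))
print('blue',T(263,156,.04),T(363,156,.04))
print('held',T(228,172,p[2]+.0217),T(403,172,p[2]+.0217))
E
python3 - <<'E'
import cv2
c=cv2.imread('pics/w4.png'); cv2.imwrite('pics/w4c.png',cv2.resize(c[50:200,215:415],(800,600),interpolation=2))
E
```

```text
screws [ 121.3  -30.  -108.7] [ 121.4   28.2 -108.7]
wing [  44.4    0.7 -103. ] [ 44.5  -0.8 -72.1]
blue [ 95.5 -32.4 -57.7] [ 95.6  31.6 -57.7]
held [-21.9 -30.4 -56.7] [-21.8  31.8 -56.6]
```

View pics/w4c.png

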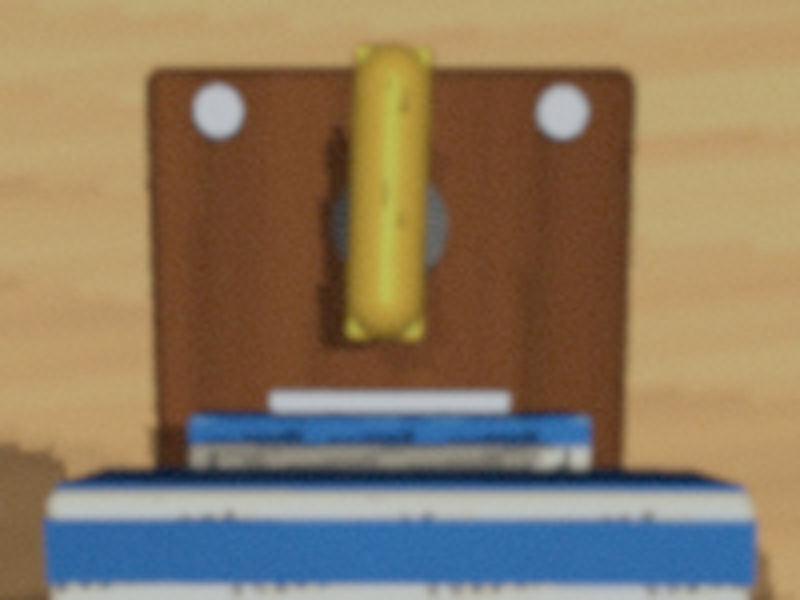

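Image-relative and world estimates agree: shift y -1, z -1 mm. Descending.

```bash
python3 -m crank '[[15,-1,-1,0.003,0.004,-0.002,0.4],[20,0,0,0,0,0,0.4],[20,0,0,0,0,0,0.4],[10,0,0,0,0,0,0.4],[0,0,0,0,0,0,0.4]]';  python3 - <<'E'
from h import *
delta((0.5705,.0012,.0463),-0.105-np.pi/2)
f=grab('wrist','w5')
E
```

```text
clock: 6.9
ee_pos: [0.5708, 0.0005, 0.0665]
tcp_rot: [-2.167, 0.115, 2.165]
contact_force: [-0.2, 0.0, -3.1]
gripper_width: 0.0634
TCP [5.708e-01 5.000e-04 6.650e-02] yaw -1.678 tilt [ 1.1e-03  7.0e-04 -1.0e+00] shift mm [20.2 -0.7  0.4] levelx turn [-0.0022 -0.001   0.0008]
```

```bash
python3 - <<'E'
import cv2
c=cv2.imread('pics/w5.png'); cv2.imwrite('pics/w5c.png',cv2.resize(c[50:200,215:415],(800,600),interpolation=2))
E
```

```text
(no output)
```

View pics/w5c.png

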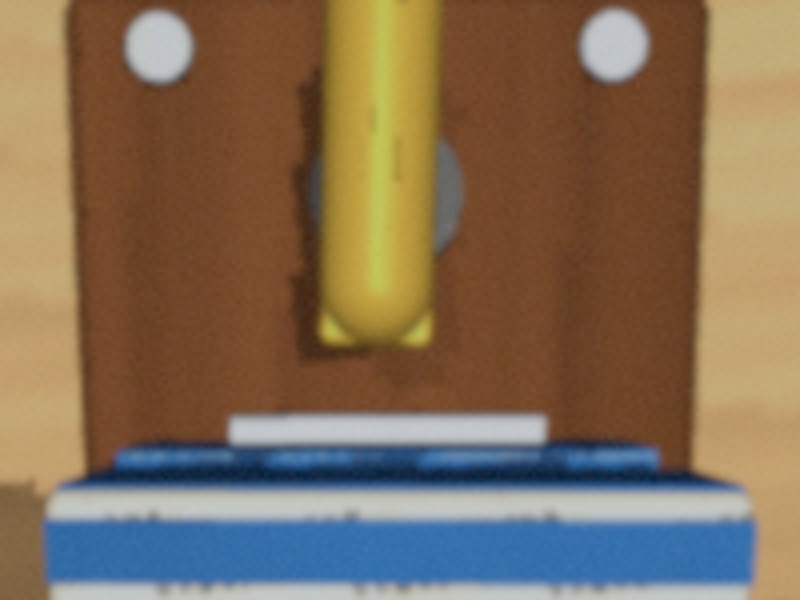

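```bash
python3 -m crank '[[8,-1,0,-0.002,0,0,0.4],[0,0,0,0,0,0,0.4]]';  python3 - <<'E'
from h import *
delta((0.5705,.0012,.0463),-0.105-np.pi/2)
f=grab('wrist');p,M=tool()
E
python3 -m crank '[[4,0,0,0,0,0,0.4],[3,0,0,0,0,0,0.4],[0,0,0,0,0,0,0.4]]'
```

```text
clock: 7.2
ee_pos: [0.5717, 0.0016, 0.0593]
tcp_rot: [-2.171, 0.113, 2.163]
contact_force: [0.4, 0.1, -3.2]
gripper_width: 0.0639
TCP [0.5717 0.0016 0.0593] yaw -1.6758 tilt [ 3.3e-03  8.0e-04 -1.0e+00] shift mm [13.   0.5  1.2] levelx turn [-0.     -0.0032  0.0011]
clock: 7.62
ee_pos: [0.5724, 0.0016, 0.0527]
tcp_rot: [-2.172, 0.113, 2.161]
contact_force: [0.1, -0.6, -3.1]
gripper_width: 0.0639
```

```bash
python3 -m crank '[[2,0,2,0,-0.004,0.001,0.4],[2,0,0,0,0,0,0.4],[0,0,0,0,0,0,0.4]]';  python3 - <<'E'
from h import *
delta((0.5705,.0012,.0463),-0.105-np.pi/2); print(arm.get_state()['contact_force'])
E
```

```text
clock: 8.0
ee_pos: [0.5703, 0.0018, 0.0485]
tcp_rot: [-2.168, 0.114, 2.167]
contact_force: [0.4, -0.8, -3.5]
gripper_width: 0.0638
TCP [0.5703 0.0018 0.0485] yaw -1.6758 tilt [ 7.e-04  2.e-04 -1.e+00] shift mm [ 2.2  0.6 -0.2] levelx turn [-0.     -0.0007  0.0003]
[ 0.432514   -0.81060085 -3.49254566]
```

```bash
python3 -m crank '[[1.5,0,0,0,0,0,0.4],[1,0,0,0,0,0,0.4],[0,0,0,0,0,0,0.4]]'; python3 -m crank '[[0.7,0,0,0,0,0,0.4],[0,0,0,0,0,0,0.4]]'
```

```text
clock: 8.38
ee_pos: [0.5704, 0.0018, 0.0465]
tcp_rot: [-2.168, 0.113, 2.166]
contact_force: [0.3, 0.7, -3.2]
gripper_width: 0.0638
clock: 8.62
ee_pos: [0.5704, 0.0018, 0.0465]
tcp_rot: [-2.169, 0.113, 2.165]
contact_force: [0.3, 0.1, -2.6]
gripper_width: 0.0638
```

```bash
python3 -m crank '[[1.2,0,0,0,0,0,0.4],[0,0,0,0,0,0,0.4]]'; python3 -m crank '[[1.2,0,0,0,0,0,0.4],[0,0,0,0,0,0,0.4]]'
```

```text
clock: 8.88
ee_pos: [0.5706, 0.0019, 0.0463]
tcp_rot: [-2.169, 0.112, 2.164]
contact_force: [0.9, -0.2, -4.3]
gripper_width: 0.0636
clock: 9.12
ee_pos: [0.5708, 0.0019, 0.0462]
tcp_rot: [-2.17, 0.111, 2.163]
contact_force: [-0.7, -0.5, -3.5]
gripper_width: 0.0642
```

```bash
python3 -m crank '[[2.5,0,0,0,0,0,0.4],[0,0,0,0,0,0,0.4]]'; python3 - <<'E'
from h import *
f=grab('side','s6');f=grab('wrist','w6');delta((0.5705,.0012,.0463),-0.105-np.pi/2)
a=cv2.imread('pics/s6.png')[220:300,280:400];b=cv2.imread('pics/w6.png')[100:250,215:415]
cv2.imwrite('pics/c6.png',np.hstack([cv2.resize(a,(400,300)),cv2.resize(b,(400,300))]))
E
```

```text
clock: 9.38
ee_pos: [0.5714, 0.0019, 0.0457]
tcp_rot: [-2.171, 0.11, 2.16]
contact_force: [0.2, -0.7, -3.0]
gripper_width: 0.0635
TCP [0.5715 0.0019 0.0455] yaw -1.6761 tilt [ 0.0051  0.0036 -1.    ] shift mm [-0.8  0.7  0.9] levelx turn [-0.0003 -0.0047  0.0041]
```

View pics/c6.png

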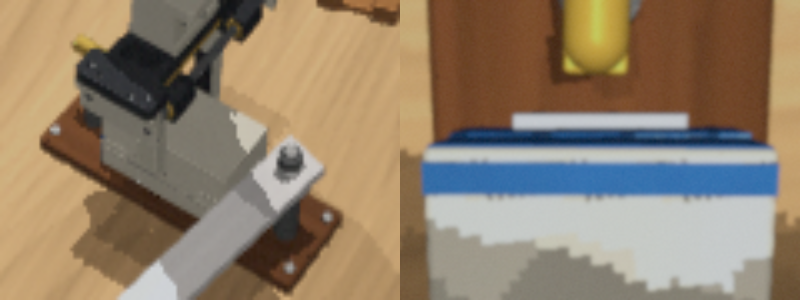

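```bash
python3 -m crank '[[1,0.5,1,0,-0.005,0.004,0.4],[0,0,0,0,0,0,0.4]]'; python3 -m crank '[[2.5,0,0,0,0,0,0.4],[0,0,0,0,0,0,0.4]]';python3 - <<'E'
from h import *
delta((0.5705,.0012,.0463),-0.105-np.pi/2);print(arm.get_state()['moment'])
E
```

```text
clock: 9.72
ee_pos: [0.5715, 0.0019, 0.0454]
tcp_rot: [-2.168, 0.113, 2.165]
contact_force: [-1.0, -1.0, -0.6]
gripper_width: 0.0639
clock: 9.98
ee_pos: [0.5721, 0.0018, 0.0448]
tcp_rot: [-2.169, 0.112, 2.163]
contact_force: [0.4, -0.2, -3.6]
gripper_width: 0.0641
TCP [0.5721 0.0018 0.0448] yaw -1.6766 tilt [ 0.0033  0.002  -1.    ] shift mm [-1.5  0.8  1.5] levelx turn [-0.0008 -0.003   0.0024]
[0.03582311 0.02961714 0.00824939]
```

```bash
python3 -m crank '[[1.5,0,0,0,0,0,0.4]]'; python3 -m crank '[[0,0,1,0,-0.003,0.002,0.4]]'
```

```text
clock: 10.1
ee_pos: [0.5722, 0.0018, 0.0445]
tcp_rot: [-2.169, 0.112, 2.162]
contact_force: [-9.3, 2.1, 39.9]
gripper_width: 0.0638
clock: 10.22
ee_pos: [0.5718, 0.0018, 0.0447]
tcp_rot: [-2.168, 0.114, 2.165]
contact_force: [0.5, -0.2, -2.9]
gripper_width: 0.0638
```

Downward contact (about 40 N) came at z ≈ 0.0465, as expected for fully home. Releasing and checking.

```bash
python3 -m crank '[[0,0,0,0,0,0,0.8],[0,0,0,0,0,0,1],[0,0,0,0,0,0,1],[0,0,0,0,0,0,1]]'; python3 -m crank '[[-30,0,0,0,0,0,1],[-40,0,0,0,0,0,1],[-40,0,0,0,0,0,1],[-30,0,0,0,0,0,1],[0,0,0,0,0,0,1]]'; python3 - <<'E'
from h import *
delta((0.568,.001,.2),-0.105-np.pi/2)
f=grab('wrist','w7');g=grab('side','s7')
O=np.array([.568,.0012]);c,s=np.cos(-.105),np.sin(-.105)
im=cv2.imread('pics/w7.png')
for z in(.068,.04):
  for x,y in[(60,32),(60,-32),(-60,-32),(-60,32)]:
    q=proj(f,(O[0]+(c*x-s*y)/1e3,O[1]+(s*x+c*y)/1e3,z));print(z,x,y,q.round(1))
a=cv2.imread('pics/s7.png')[220:340,280:400]
cv2.imwrite('pics/s7c.png',cv2.resize(a,(600,600),interpolation=2))
E
```

```text
clock: 10.72
ee_pos: [0.5715, 0.0018, 0.0434]
tcp_rot: [-2.167, 0.114, 2.167]
contact_force: [0.1, -0.0, 0.2]
gripper_width: 0.0924
clock: 11.35
ee_pos: [0.571, 0.0014, 0.1866]
tcp_rot: [-2.164, 0.115, 2.169]
contact_force: [-0.7, -0.0, 1.1]
gripper_width: 0.0934
TCP [0.571  0.0014 0.1866] yaw -1.6773 tilt [-2.1e-03  1.0e-04 -1.0e+00] shift mm [-13.4   0.8   3. ] levelx turn [-0.0015  0.0021 -0.0001]
0.068 60 32 [268.3 155.6]
0.068 60 -32 [360.4 155.3]
0.068 -60 -32 [356.3 314.8]
0.068 -60 32 [273.1 315. ]
0.04 60 32 [272.4 154.1]
0.04 60 -32 [356.2 153.9]
0.04 -60 -32 [352.9 300.5]
0.04 -60 32 [276.3 300.7]
```

View pics/w7.png

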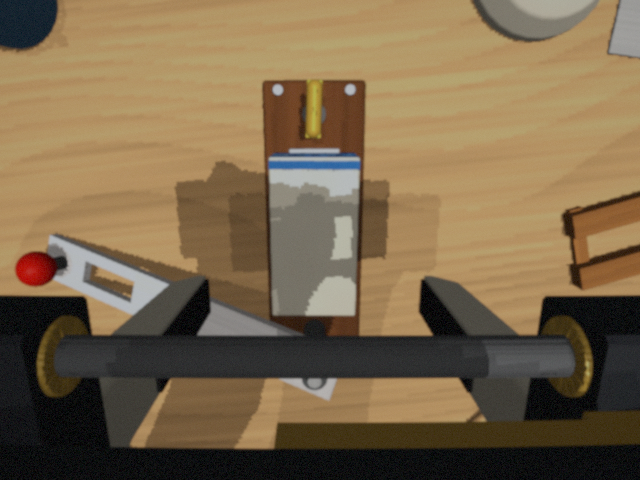

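View pics/s7c.png

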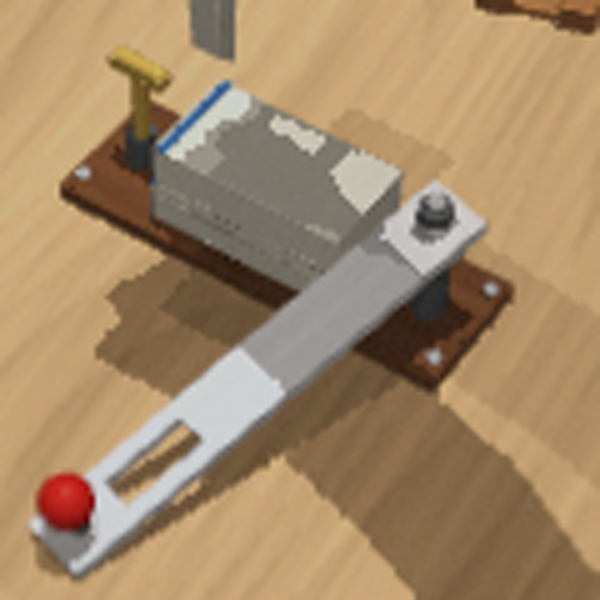

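Mould top corners (268,155)-(356,315) match the predicted closed position at z=0.068, and the side view shows no gap. Now locating the knob.

```bash
python3 - <<'E'
from h import *
F={n:grab(n) for n in('scene','side','wrist')}
box={'scene':(380,205,440,260),'side':(270,300,320,340),'wrist':(0,240,70,300)}
C={}
for n in F:
    x0,y0,x1,y1=box[n]
    h=cv2.cvtColor(np.asarray(F[n]['pixels'])[y0:y1,x0:x1],cv2.COLOR_RGB2HSV)
    m=(((h[...,0]<8)|(h[...,0]>172))&(h[...,1]>140)&(h[...,2]>60)).astype(np.uint8)
    c=max(cv2.findContours(m,0,1)[0],key=cv2.contourArea)
    (u,v),r=cv2.minEnclosingCircle(c);C[n]=(u+x0,v+y0);print(n,C[n],r)
P=tri(F['scene'],C['scene'],F['side'],C['side']);print(P)
P2=tri(F['side'],C['side'],F['wrist'],C['wrist']);print(P2)
print(tri(F['scene'],C['scene'],F['wrist'],C['wrist']))
O=np.array([.568,.0012]);c,s=np.cos(-.105),np.sin(-.105)
piv=O+np.array([c,s])*-.1;print('piv',piv,np.hypot(*(P[:2]-piv)),np.arctan2(P[1]-piv[1],P[0]-piv[0])+.105)
delta(P2)
E
```

```text
scene (408.0, 230.18181800842285) 6.5461859703063965
side (292.7741928100586, 320.0645160675049) 5.774654865264893
wrist (31.929363250732422, 266.6745147705078) 20.205007553100586
[0.55876144 0.23709222 0.04048989]
[0.56045511 0.23658695 0.03824675]
[0.56070545 0.23475311 0.04250681]
piv [0.46855074 0.01168072] 0.24279273944776444 1.2951136796371807
TCP [0.5693 0.0015 0.1835] yaw -1.6773 tilt [-7.7e-03 -8.0e-04 -1.0e+00] shift mm [ 145.1 -233.    32.7] levelx turn [-0.      0.0076 -0.0016]
```

```bash
python3 - <<'E'
from h import *
import pickle
F=pickle.load(open('F0.pkl','rb'))
for n,a,b in (('pot rim',(431,303),(225,272)),('brush1',(428,272),(211,240)),('brush2',(437,287),(219,238)),('brush3',(456,278),(233,250)),('jar cap',(486,218),(248,360)),('mug',(465,170),(300,378)),('bowl',(485,265),(219,330))):
    print(n,tri(F['scene'],a,F['side'],b).round(3))
s=arm.get_state();print(s['joint_positions'].round(2))
E
```

```text
pot rim [0.769 0.22  0.088]
brush1 [0.778 0.21  0.202]
brush2 [0.787 0.205 0.189]
brush3 [0.753 0.233 0.18 ]
jar cap [0.576 0.405 0.071]
mug [0.444 0.396 0.085]
bowl [0.689 0.365 0.064]
[-0.46  0.51  0.52  2.01 -0.37  0.72 -1.39]
```

```bash
python3 - <<'E'
import cv2,numpy as np
a=cv2.imread('pics/scene0.png')[160:350,390:520];b=cv2.imread('pics/side0.png')[230:420,190:330]
cv2.imwrite('pics/pot.png',np.hstack([cv2.resize(a,(400,585)),cv2.resize(b,(400,585))]))
E
```

```text
(no output)
```

View pics/pot.png

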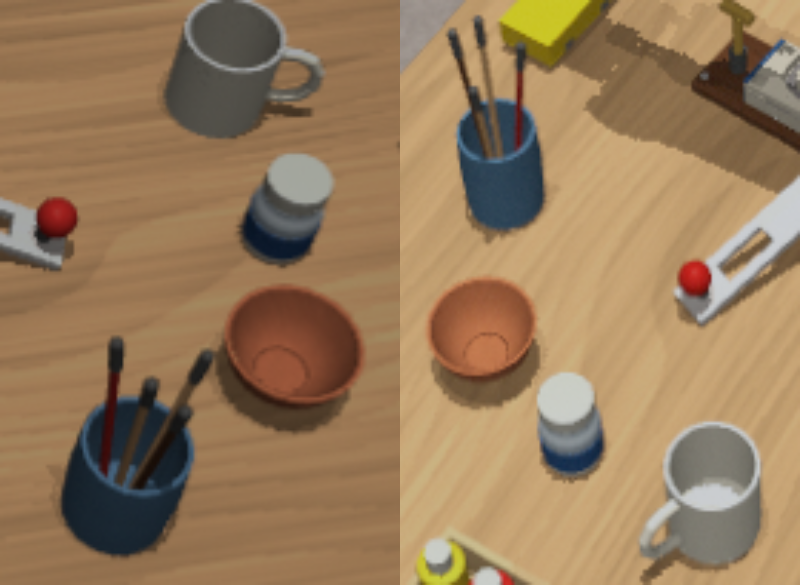

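```bash
python3 -m crank '[[0,-50,2,0,0,0,1],[0,-55,2,0,0,0,1],[0,-55,4,0,0,0,1],[0,-50,4,0,0,0,1],[0,0,0,-0.18,0,0,1]]'; python3 -m crank '[[0,0,0,-0.185,0,0,1],[0,0,0,-0.185,0,0,1],[0,0,0,-0.185,0,0,1],[0,0,0,-0.185,0,0,1],[0,0,0,-0.185,0,0,1]]'; python3 -m crank '[[0,0,0,-0.185,0,0,1],[0,0,0,0,0,0,1]]'; python3 - <<'E'
from h import *
delta((0.5595,.236,.12),-.381);print(arm.get_state()['joint_positions'].round(2))
E
```

```text
clock: 12.22
ee_pos: [0.5789, 0.2164, 0.1769]
tcp_rot: [2.166, 0.074, -2.198]
contact_force: [0.2, -0.2, -1.0]
gripper_width: 0.0934
clock: 12.85
ee_pos: [0.5761, 0.217, 0.17]
tcp_rot: [1.589, 0.89, -1.636]
contact_force: [-0.6, 0.1, 0.2]
gripper_width: 0.0927
clock: 13.1
ee_pos: [0.5753, 0.2163, 0.1677]
tcp_rot: [1.458, 1.012, -1.51]
contact_force: [-0.9, -0.0, -0.5]
gripper_width: 0.0929
TCP [0.5753 0.2163 0.1677] yaw -0.3791 tilt [-0.0272 -0.0107 -0.9996] shift mm [ 47.9 -20.9 -13.5] levelx turn [0.0021 0.02   0.0214]
[-0.55  0.54  0.14  1.89 -0.11  0.75 -0.72]
```

```bash
python3 -m crank '[[20,-21,-13,0,0.02,0.021,1],[25,0,0,0,0,0,1],[0,0,0,0,0,0,1]]'; python3 - <<'E'
from h import *
f=grab('wrist','w8');delta((0.5595,.236,.024),-.381)
h=cv2.cvtColor(np.asarray(f['pixels']),cv2.COLOR_RGB2HSV)
m=(((h[...,0]<8)|(h[...,0]>172))&(h[...,1]>140)&(h[...,2]>60)).astype(np.uint8)
c=max(cv2.findContours(m,0,1)[0],key=cv2.contourArea)
(u,v),r=cv2.minEnclosingCircle(c);print(u,v,r,onz(f,u,v,.041),proj(f,(.5595,.236,.041)))
E
```

```text
clock: 13.48
ee_pos: [0.5595, 0.2356, 0.1203]
tcp_rot: [1.492, 0.997, -1.494]
contact_force: [-0.2, -0.6, -0.2]
gripper_width: 0.0928
TCP [0.56   0.236  0.1212] yaw -0.393 tilt [-3.e-04  5.e-04 -1.e+00] shift mm [97.2 -0.4  0.3] levelx turn [-0.012  -0.0003  0.0004]
313.7887878417969 246.30841064453125 22.129526138305664 [0.56051007 0.23645831 0.041     ] [312.59476834 247.54562388]
```

View pics/w8.png

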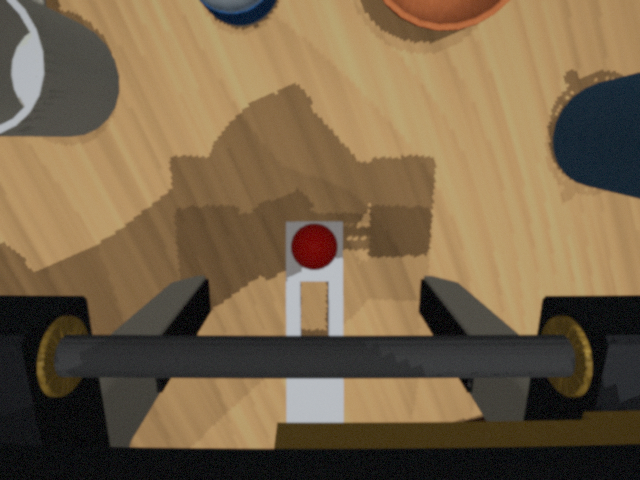

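The ball is at (314,246), with the bar running straight down the image: aligned. Descending.

```bash
python3 -m crank '[[25,0,0,0.012,0,0,1],[30,0,0,0,0,0,1],[25,0,0,0,0,0,1],[10,0,0,0,0,0,1],[0,0,0,0,0,0,1]]'; python3 - <<'E'
from h import *
delta((0.5605,.2365,.023),-.381)
E
```

```text
clock: 14.15
ee_pos: [0.5643, 0.2369, 0.0335]
tcp_rot: [1.514, 0.982, -1.502]
contact_force: [0.8, 0.2, -1.3]
gripper_width: 0.0929
TCP [0.5643 0.2369 0.0335] yaw -0.4156 tilt [ 0.0061  0.0029 -1.    ] shift mm [10.5 -3.4  1.9] levelx turn [-0.0346 -0.005  -0.0045]
```

```bash
python3 -m crank '[[5,-3,2,-0.034,-0.005,-0.004,1],[5,0,0,0,0,0,1],[0,0,0,0,0,0,1]]'; python3 - <<'E'
from h import *
delta((0.5605,.2365,.023),-.381)
E
```

```text
clock: 14.52
ee_pos: [0.5618, 0.2367, 0.0252]
tcp_rot: [1.486, 1.004, -1.48]
contact_force: [1.0, -0.2, 1.4]
gripper_width: 0.0932
TCP [0.5618 0.2367 0.0252] yaw -0.3799 tilt [ 0.003  0.001 -1.   ] shift mm [ 2.2 -1.2  0.7] levelx turn [ 0.0011 -0.0021 -0.0024]
```

```bash
python3 -m crank '[[0,0,0,0,0,0,0.5],[0,0,0,0,0,0,0.2],[0,0,0,0,0,0,0.2],[0,0,0,0,0,0,0.2],[0,0,0,0,0,0,0.2]]' 30;python3 -m crank '[[0,0,0,0,0,0,0.2],[0,0,0,0,0,0,0.2]]'; python3 - <<'E'
from h import *
delta((0.5605,.2365,.023),-.381)
E
```

```text
clock: 15.15
ee_pos: [0.5621, 0.2368, 0.0259]
tcp_rot: [1.487, 1.004, -1.48]
contact_force: [-0.3, -0.4, 0.3]
gripper_width: 0.0476
clock: 15.4
ee_pos: [0.5621, 0.2369, 0.0258]
tcp_rot: [1.487, 1.004, -1.48]
contact_force: [-0.6, 0.7, -0.7]
gripper_width: 0.0285
TCP [0.5621 0.2369 0.0258] yaw -0.38 tilt [ 0.0037  0.0015 -1.    ] shift mm [ 2.8 -1.3  1. ] levelx turn [ 0.001  -0.0027 -0.0029]
```

```bash
python3 -m crank '[[0,0,0,0,0,0,0.2],[-15,0,0,0,0,0,0.2],[-20,0,0,0,0,0,0.2],[-20,0,1,0,0,0,0.2],[0,0,0,0,0,0,0.2]]'; python3 - <<'E'
from h import *
piv=np.array([.4685,.0117]);p,M=tool();d=p[:2]-piv;print(np.hypot(*d),np.arctan2(d[1],d[0]))
delta((.4685+.2297*np.cos(1.19),.0117+.2297*np.sin(1.19),.13),-.381)
E
```

```text
clock: 16.02
ee_pos: [0.5613, 0.2357, 0.0843]
tcp_rot: [1.487, 1.004, -1.48]
contact_force: [0.5, 0.1, -1.9]
gripper_width: 0.0289
0.242452846019222 1.177805539908424
TCP [0.5613 0.2357 0.0843] yaw -0.3802 tilt [ 0.0035  0.0014 -1.    ] shift mm [-45.7  -2.8  12.6] levelx turn [ 0.0008 -0.0026 -0.0028]
```

```bash
python3 -m crank '[[-16,0,2,0,0,0,0.2],[-16,0,4,0,0,0,0.2],[-14,0,4,0,0,0,0.2],[0,0,0,0,0,0,0.2]]'; python3 - <<'E'
from h import *
f=grab('side','s9');grab('wrist','w9');print(arm.get_state()['contact_force'],arm.get_state()['gripper_width'])
piv=np.array([.4685,.0117]);p,M=tool();d=p[:2]-piv;print(p,np.hypot(*d),np.arctan2(d[1],d[0]))
a=cv2.imread('pics/s9.png')[180:340,240:440];b=cv2.imread('pics/w9.png')
cv2.imwrite('pics/c9.png',np.hstack([cv2.resize(a,(400,320)),cv2.resize(b,(400,320))]))
E
```

```text
clock: 16.52
ee_pos: [0.5567, 0.2251, 0.1331]
tcp_rot: [1.486, 1.004, -1.481]
contact_force: [0.2, -0.4, -1.5]
gripper_width: 0.0283
[-0.36574862 -0.4220256  -1.85594582] 0.028978637624877915
[0.5563451  0.22547565 0.13195836] 0.23112072530300784 1.1809100904078331
```

View pics/c9.png

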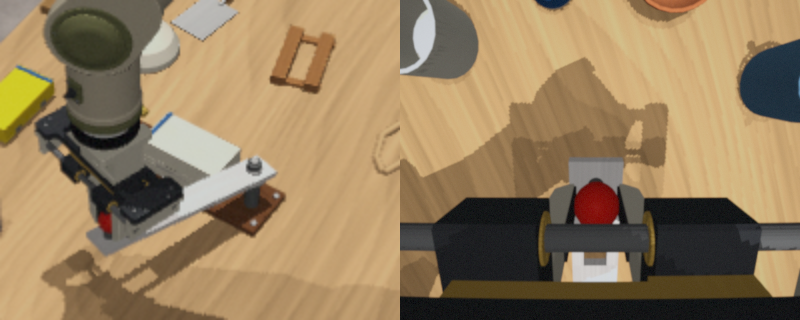

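```bash
cat > sw.py <<'E'
from h import *
piv=np.array([.4685,.0117]);p,M=tool();d=p[:2]-piv;s=arm.get_state()
print('r',np.hypot(*d),'th',np.arctan2(d[1],d[0]),'z',p[2],'yaw-th',yaw()-np.arctan2(d[1],d[0])+np.pi/2,'tilt',M[:,0].round(3),s['contact_force'].round(1),s['gripper_width'],s['clock'])
E
python3 -m crank '[[0,18,1,0.08,0,0,0.2],[0,28,1.7,0.12,0,0,0.2],[0,28,1.7,0.12,0,0,0.2],[0,0,0,0,0,0,0.2]]' ; python3 sw.py
```

```text
clock: 17.12
ee_pos: [0.624, 0.1838, 0.1299]
tcp_rot: [1.717, 0.775, -1.717]
contact_force: [-0.2, 0.3, -2.1]
gripper_width: 0.0285
r 0.23190511295521296 th 0.8361260417048246 z 0.129887375630109 yaw-th 0.013548450703183779 tilt [ 0.001 -0.002 -1.   ] [-0.2  0.3 -2.1] 0.02853114827590407 17.125
```

```bash
python3 -m crank '[[-1,26,1.5,0.11,0,0,0.2],[-1,26,1.5,0.11,0,0,0.2],[-1,26,1.5,0.11,0,0,0.2],[-1,20,1,0.09,0,0,0.2],[0,0,0,0,0,0,0.2]]' ; python3 sw.py
```

```text
clock: 17.75
ee_pos: [0.6828, 0.1038, 0.1305]
tcp_rot: [1.986, 0.419, -1.996]
contact_force: [-0.0, 0.2, -1.7]
gripper_width: 0.0286
r 0.23323220272616813 th 0.4060409115679753 z 0.13046309675447187 yaw-th 0.0103737370764867 tilt [-0.004 -0.003 -1.   ] [-0.   0.2 -1.7] 0.028576349691102447 17.75
```

```bash
python3 -m crank '[[-1,24,1.5,0.1,0,0,0.2],[-1,24,2,0.1,0,0,0.2],[0,0,0,0,0,0,0.2]]' ; python3 sw.py; python3 - <<'E'
from h import *
grab('side','s10');grab('scene','c10');grab('wrist','w10')
a=cv2.imread('pics/s10.png')[180:340,240:440];b=cv2.imread('pics/c10.png')[180:340,240:440];c=cv2.imread('pics/w10.png')
cv2.imwrite('pics/c10c.png',np.vstack([np.hstack([cv2.resize(a,(400,300)),cv2.resize(b,(400,300))]),np.hstack([cv2.resize(c,(400,300)),np.zeros((300,400,3),np.uint8)])]))
E
```

```text
clock: 18.12
ee_pos: [0.6954, 0.0614, 0.1308]
tcp_rot: [2.096, 0.234, -2.112]
contact_force: [0.1, 0.4, -1.3]
gripper_width: 0.0285
r 0.23226042294751234 th 0.21577883963070016 z 0.13082907590209705 yaw-th 0.0056814092845260955 tilt [-0.008 -0.001 -1.   ] [ 0.1  0.4 -1.3] 0.028532645868700284 18.125
```

View pics/c10c.png

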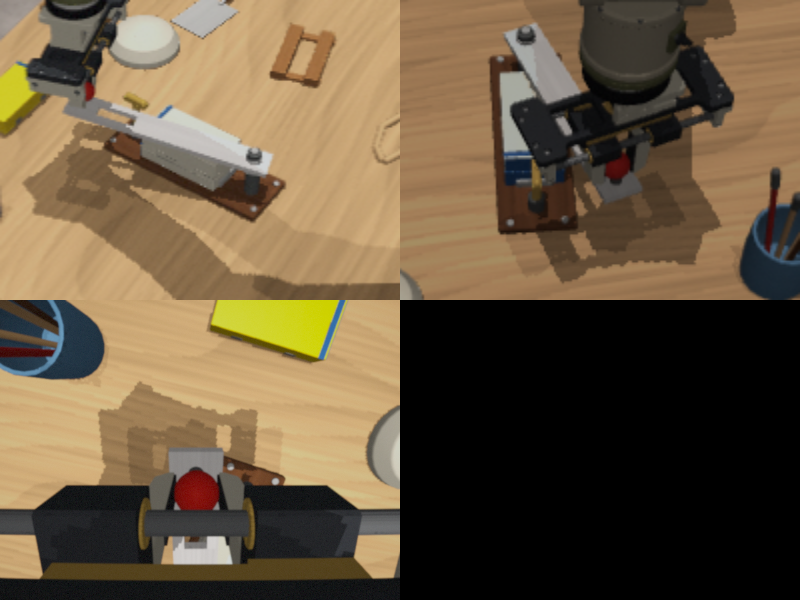

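```bash
python3 -m crank '[[-1,23,1.5,0.1,0,0,0.2],[-1,23,1.5,0.1,0.003,0,0.2],[-1,18,1,0.08,0.003,0,0.2],[0,0,0,0,0,0,0.2]]' ; python3 sw.py
```

```text
clock: 18.77
ee_pos: [0.6993, 0.0048, 0.1333]
tcp_rot: [-2.193, 0.051, 2.198]
contact_force: [0.3, -0.1, -1.4]
gripper_width: 0.0284
r 0.2308887583860169 th -0.02979951501457421 z 0.13326181633762912 yaw-th -0.01871953398611903 tilt [-0.002  0.003 -1.   ] [ 0.3 -0.1 -1.4] 0.028420314181631542 18.775
```

```bash
python3 -m crank '[[0,17,1,0.057,0,0,0.2],[0,0,0,0,0,0,0.2]]' ; python3 sw.py;  python3 - <<'E'
from h import *
grab('side','s11');grab('scene','c11');grab('wrist','w11')
delta((.6982,-.0125,.13),-1.676)
a=cv2.imread('pics/s11.png')[180:340,240:440];b=cv2.imread('pics/c11.png')[200:320,260:420];c=cv2.imread('pics/w11.png')
cv2.imwrite('pics/c11c.png',np.vstack([np.hstack([cv2.resize(a,(400,300)),cv2.resize(b,(400,300))]),np.hstack([cv2.resize(c[240:],(400,300)),np.zeros((300,400,3),np.uint8)])]))
E
```

```text
clock: 19.02
ee_pos: [0.6972, -0.0112, 0.1331]
tcp_rot: [-2.162, 0.11, 2.169]
contact_force: [-0.1, -0.4, -2.4]
gripper_width: 0.0286
r 0.22979259641861036 th -0.09965067351799609 z 0.13306735938604042 yaw-th -0.005979544873817355 tilt [-0.003  0.004 -1.   ] [-0.1 -0.4 -2.4] 0.0286002996184912 19.025
TCP [ 0.6975 -0.0087  0.1328] yaw -1.6725 tilt [-0.0029  0.0052 -1.    ] shift mm [ 2.8  3.7 -1.1] levelx turn [0.0035 0.0035 0.0048]
```

View pics/c11c.png

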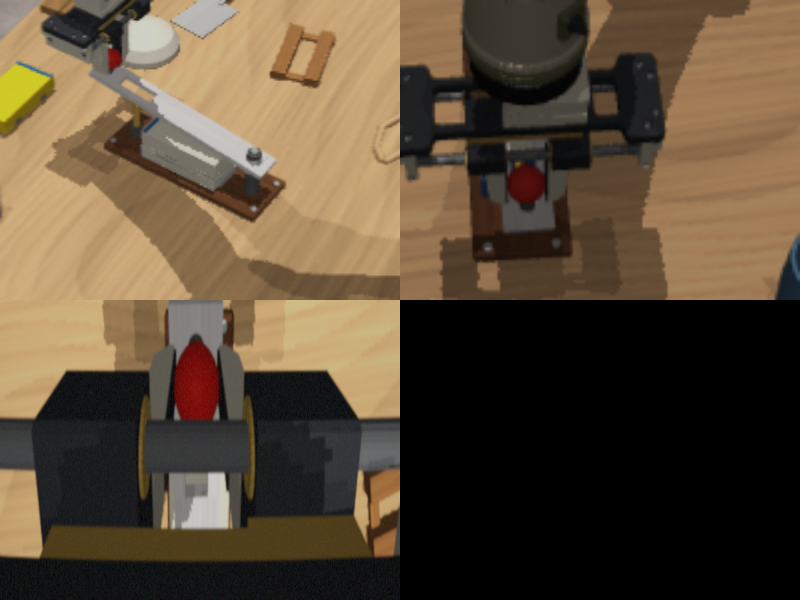

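```bash
python3 -m crank '[[0,4,-1,0.0035,0.0035,0.005,0.2],[0,0,0,0,0,0,0.2]]' ; python3 - <<'E'
from h import *
delta((.6982,-.0125,.13),-1.676)
f=grab('wrist','w12');delta((.6982,-.0125,.13),-1.676)
cv2.imwrite('pics/w12c.png',cv2.resize(cv2.imread('pics/w12.png')[220:430,210:420],(600,600),interpolation=2))
E
```

```text
clock: 19.42
ee_pos: [0.6981, -0.0118, 0.1326]
tcp_rot: [-2.168, 0.113, 2.168]
contact_force: [-0.2, -0.1, -2.1]
gripper_width: 0.0285
TCP [ 0.6981 -0.0118  0.1326] yaw -1.6749 tilt [-1.e-04  3.e-04 -1.e+00] shift mm [ 2.6  0.7 -0.2] levelx turn [0.0011 0.0001 0.0003]
TCP [ 0.6981 -0.0116  0.1326] yaw -1.6745 tilt [-1.e-04  5.e-04 -1.e+00] shift mm [ 2.6  0.9 -0.2] levelx turn [0.0015 0.0002 0.0005]
```

View pics/w12c.png

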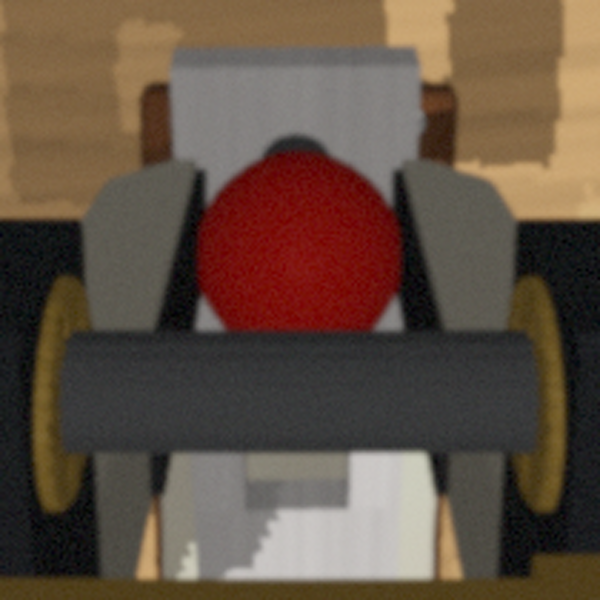

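Bar edges (172..418) are centred over the board's edges (143..457) and the slot is in line. Lowering.

```bash
python3 -m crank '[[11,0.5,-3,0.001,0,0,0.2],[10,0,-3,0,0,0,0.2],[0,0,0,0,0,0,0.2]]' ; python3 sw.py; python3 - <<'E'
from h import *
delta((.6982,-.0125,.13),-1.676)
E
```

```text
clock: 19.85
ee_pos: [0.7043, -0.0123, 0.1097]
tcp_rot: [-2.167, 0.112, 2.168]
contact_force: [-0.0, 0.3, -0.4]
gripper_width: 0.0283
r 0.2370147111014015 th -0.10142683749423025 z 0.10965595872617215 yaw-th -0.002764908292136825 tilt [-0.001  0.001 -1.   ] [-0.   0.3 -0.4] 0.028319237887261598 19.85
TCP [ 0.7043 -0.0123  0.1097] yaw -1.675 tilt [-8.e-04  7.e-04 -1.e+00] shift mm [-20.3   0.8   6.1] levelx turn [0.001  0.0009 0.0006]
```

```bash
python3 -m crank '[[7,0.5,-2,0,0,0,0.2]]' ; python3 sw.py; python3 - <<'E'
from h import *
f=grab('side','s13')
cv2.imwrite('pics/s13c.png',cv2.resize(cv2.imread('pics/s13.png')[190:290,270:400],(780,600),interpolation=2))
E
```

```text
clock: 19.98
ee_pos: [0.7063, -0.0131, 0.1026]
tcp_rot: [-2.167, 0.112, 2.168]
contact_force: [-0.4, 1.1, -0.5]
gripper_width: 0.0287
r 0.239123092911309 th -0.10382836447305266 z 0.10258453045854904 yaw-th -0.0005022387264930206 tilt [-0.001  0.001 -1.   ] [-0.4  1.1 -0.5] 0.02867894069892083 19.975
```

View pics/s13c.png

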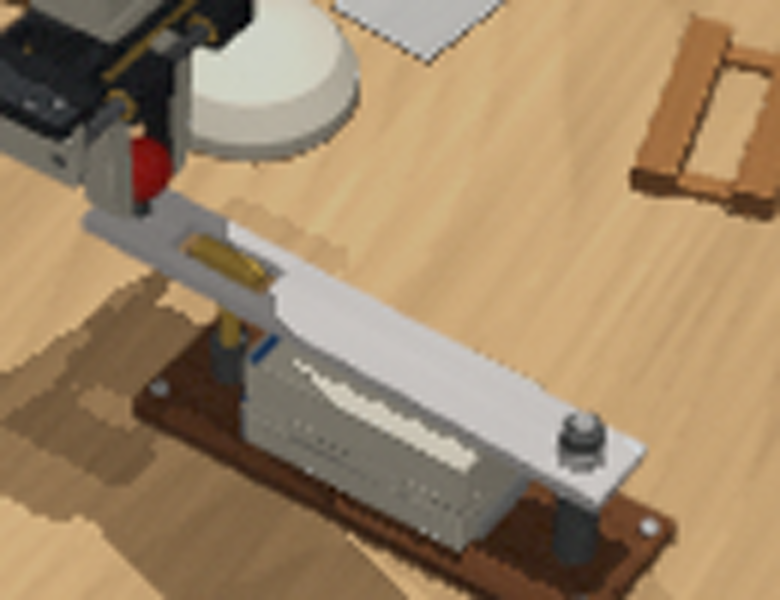

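The wing is coming through the slot, at (228,262) in the crop. Continuing down.

```bash
python3 -m crank '[[6,0,-1,0,0,0,0.2],[5,0,-1,0,0,0,0.2],[0,0,0,0,0,0,0.2]]' ; python3 sw.py; python3 -m crank '[[5,0,0,0,0,0,0.2]]' ; python3 sw.py
```

```text
clock: 20.4
ee_pos: [0.7085, -0.0134, 0.0896]
tcp_rot: [-2.166, 0.113, 2.169]
contact_force: [-0.5, 0.3, 0.6]
gripper_width: 0.0283
r 0.24129376762754726 th -0.10437117297817415 z 0.0896009669898623 yaw-th -3.839176180697734e-05 tilt [-0.001  0.001 -1.   ] [-0.5  0.3  0.6] 0.028305529976108412 20.4
clock: 20.52
ee_pos: [0.7098, -0.0134, 0.0857]
tcp_rot: [-2.169, 0.112, 2.166]
contact_force: [-4.5, 4.5, 31.3]
gripper_width: 0.0286
r 0.24262910132785406 th -0.10354803446547917 z 0.08568647658486274 yaw-th -0.0007667526556887072 tilt [ 0.002  0.001 -1.   ] [-4.5  4.5 31.3] 0.02859832476566348 20.525
```

```bash
python3 -m crank '[[0,0,0,0,0,0,0.2],[0,0,0,0,0,0,0.5],[0,0,0,0,0,0,0.8],[0,0,0,0,0,0,0.8],[0,0,0,0,0,0,0.8]]'; python3 -m crank '[[-20,0,0,0,0,0,0.8],[-40,0,0,0,0,0,0.8],[-40,0,0,0,0,0,0.8],[-30,0,0,0,0,0,0.8],[0,0,0,0,0,0,0.8]]';  python3 - <<'E'
from h import *
grab('side','s14');grab('scene','c14');grab('wrist','w14')
a=cv2.imread('pics/s14.png')[190:290,270:400];c=cv2.imread('pics/w14.png')
cv2.imwrite('pics/c14c.png',np.vstack([cv2.resize(a,(520,400)),]))
p,M=tool();print(p,yaw())
E
```

```text
clock: 21.15
ee_pos: [0.7099, -0.0133, 0.0858]
tcp_rot: [-2.17, 0.112, 2.165]
contact_force: [-0.0, 1.1, 1.0]
gripper_width: 0.064
clock: 21.78
ee_pos: [0.7101, -0.0144, 0.2251]
tcp_rot: [-2.172, 0.114, 2.162]
contact_force: [-0.7, 0.0, -0.2]
gripper_width: 0.0744
[ 0.70830813 -0.01369312  0.22099283] -1.6757544357153704
```

View pics/c14c.png

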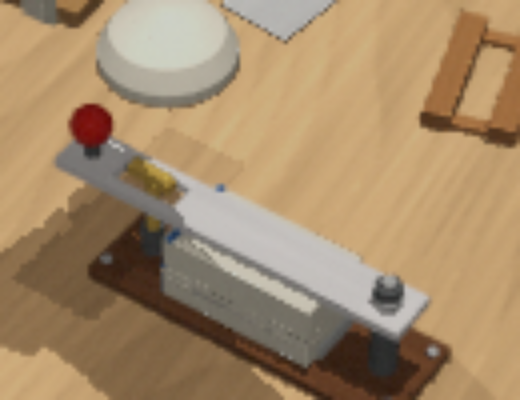

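View pics/w14.png

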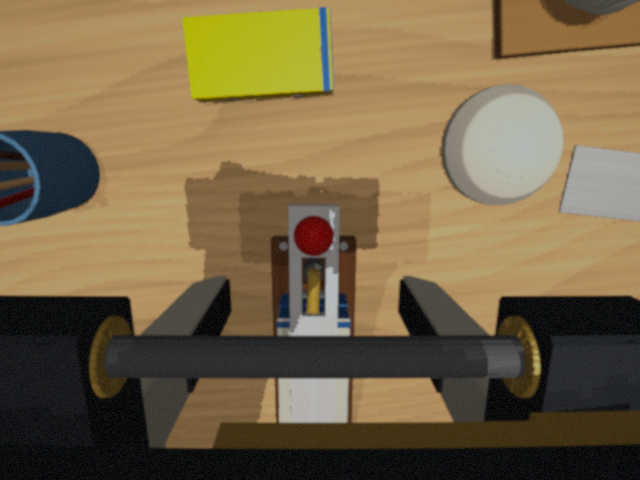

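Bar lies flat with the wing centred in its slot (313,290). Moving over the wing and turning the wrist half a turn, so that the quarter turn stays within joint 7's range.

```bash
python3 -m crank '[[0,0,50,0,0,0,0.6],[0,0,0,-0.185,0,0,0.6],[0,0,0,-0.185,0,0,0.6],[0,0,0,-0.185,0,0,0.6],[0,0,0,-0.185,0,0,0.6]]'; python3 -m crank '[[0,0,0,-0.185,0,0,0.6],[0,0,0,-0.185,0,0,0.6],[0,0,0,-0.185,0,0,0.6],[0,0,0,-0.185,0,0,0.6],[0,0,0,-0.185,0,0,0.6]]';python3 -m crank '[[0,0,0,-0.185,0,0,0.6],[0,0,0,-0.185,0,0,0.6],[0,0,0,-0.185,0,0,0.6],[0,0,0,-0.185,0,0,0.6],[0,0,0,-0.185,0,0,0.6]]';python3 -m crank '[[0,0,0,-0.185,0,0,0.6],[0,0,0,-0.185,0,0,0.6],[0,0,0,-0.15,0,0,0.6],[0,0,0,0,0,0,0.6]]'; python3 - <<'E'
from h import *
delta((.6573,-.0084,.13),1.466);print(arm.get_state()['joint_positions'].round(2))
E
```

```text
clock: 22.55
ee_pos: [0.6524, -0.0073, 0.2138]
tcp_rot: [1.836, 0.625, -1.863]
contact_force: [0.1, -0.4, 0.4]
gripper_width: 0.0559
clock: 23.18
ee_pos: [0.6484, -0.0069, 0.2066]
tcp_rot: [1.184, 1.235, -1.218]
contact_force: [-0.0, 0.3, 0.5]
gripper_width: 0.0559
clock: 23.8
ee_pos: [0.6442, -0.0068, 0.1994]
tcp_rot: [0.476, 1.553, -0.496]
contact_force: [0.3, -0.4, -0.1]
gripper_width: 0.0559
clock: 24.3
ee_pos: [0.6409, -0.007, 0.1939]
tcp_rot: [0.068, 1.619, -0.071]
contact_force: [-0.4, -1.0, -0.5]
gripper_width: 0.0558
TCP [ 0.6409 -0.007   0.1939] yaw 1.4829 tilt [-4.900e-02  5.000e-04 -9.988e-01] shift mm [63.   0.3 19.5] levelx turn [ 0.0168 -0.0489  0.0042]
[ 0.16  0.57 -0.35  1.77  0.23  0.9   1.18]
```

```bash
python3 -m crank '[[0,0,17,0.017,-0.049,0.004,0.6],[30,0,0,0,0,0,0.6],[10,0,0,0,0,0,0.6],[0,0,0,0,0,0,0.6]]'; python3 - <<'E'
from h import *
f=grab('wrist','w15');delta((.6573,-.0084,.13),1.466)
E
```

```text
clock: 24.8
ee_pos: [0.6573, -0.0085, 0.1502]
tcp_rot: [0.093, 1.571, -0.093]
contact_force: [0.7, 0.1, 0.2]
gripper_width: 0.0558
TCP [ 0.6574 -0.0084  0.1506] yaw 1.4528 tilt [-1.6e-03  4.0e-04 -1.0e+00] shift mm [20.6  0.  -0.1] levelx turn [-0.0132 -0.0016 -0.0003]
```

View pics/w15.png

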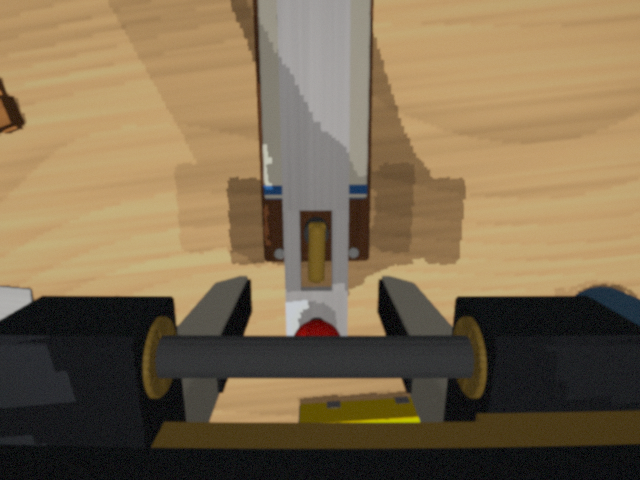

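```bash
python3 - <<'E'
from h import *
f=grab('wrist');p,M=tool()
for u,v,z in((316.5,222,.091),(316.5,284,.091),(302,250,.076),(331,250,.076),(316,211,.076),(316,290,.076)):
    q=onz(f,u,v,z);print(q.round(4),(M.T@(q-p)*1e3).round(1))
E
```

```text
[ 0.6375 -0.0052  0.091 ] [ 60.1   0.9 -20.4]
[ 0.6749 -0.0096  0.091 ] [60.1  0.9 17.2]
[ 0.657  -0.0165  0.076 ] [75.1 -8.1  0.3]
[0.6592 0.0014 0.076 ] [75.1 10.   0.4]
[ 0.6337 -0.005   0.076 ] [ 75.1   0.6 -24.2]
[ 0.6843 -0.011   0.076 ] [75.1  0.6 26.8]
```

```bash
python3 -m crank '[[25,0,-1,-0.013,-0.002,0,0.6],[25,0,0,0,0,0,0.6],[12,0,0,0,0,0,0.6],[0,0,0,0,0,0,0.6]]'; python3 - <<'E'
from h import *
delta((.6567,-.0084,.080),1.466);
E
```

```text
clock: 25.4
ee_pos: [0.6595, -0.008, 0.0917]
tcp_rot: [0.084, 1.561, -0.083]
contact_force: [0.1, 0.6, -0.1]
gripper_width: 0.0556
TCP [ 0.6595 -0.008   0.0917] yaw 1.4644 tilt [ 7.7e-03  4.0e-04 -1.0e+00] shift mm [11.7 -0.7 -2.8] levelx turn [-0.0016  0.0076 -0.0013]
```

```bash
python3 -m crank '[[7,-0.5,-3,-0.001,0.007,-0.001,0.6],[5,0,0,0,0,0,0.6],[0,0,0,0,0,0,0.6]]'; python3 - <<'E'
from h import *
delta((.6567,-.0084,.080),1.466);
E
```

```text
clock: 25.78
ee_pos: [0.6574, -0.0082, 0.081]
tcp_rot: [0.083, 1.566, -0.083]
contact_force: [-0.3, -0.1, 0.4]
gripper_width: 0.0558
TCP [ 0.6574 -0.0082  0.081 ] yaw 1.4652 tilt [ 2.9e-03  2.0e-04 -1.0e+00] shift mm [ 1.  -0.3 -0.7] levelx turn [-0.0008  0.0029 -0.0005]
```

```bash
python3 -m crank '[[0,0,-0.7,0,0.003,0,0.3],[0,0,0,0,0,0,0.05],[0,0,0,0,0,0,0.05],[0,0,0,0,0,0,0.05],[0,0,0,0,0,0,0.05]]' 15; python3 -m crank '[[0,0,0,0,0,0,0.05],[0,0,0,0,0,0,0.05]]'; python3 - <<'E'
from h import *
delta((.6567,-.0084,.080),1.466);
E
```

```text
clock: 26.4
ee_pos: [0.6572, -0.0078, 0.0818]
tcp_rot: [0.084, 1.568, -0.082]
contact_force: [0.3, 10.5, -0.3]
gripper_width: 0.0101
clock: 26.65
ee_pos: [0.6572, -0.0073, 0.0817]
tcp_rot: [0.084, 1.568, -0.082]
contact_force: [-0.5, 1.5, 0.3]
gripper_width: 0.0096
TCP [ 0.6572 -0.0073  0.0817] yaw 1.4652 tilt [ 0.001   0.0015 -1.    ] shift mm [ 1.7 -1.2 -0.4] levelx turn [-0.0008  0.0008 -0.0016]
```

Gripped the wing (9.8 mm). Turning clockwise.

```bash
python3 -m crank '[[0,0,0,0.12,0,0,0.05],[0,0,0,0.15,0,0,0.05],[0,0,0,0.15,0,0,0.05]]'; python3 - <<'E'
from h import *
delta((.6572,-.0073,.0817));
E
```

```text
clock: 27.02
ee_pos: [0.6571, -0.0075, 0.0817]
tcp_rot: [0.422, 1.529, -0.419]
contact_force: [-0.3, 1.2, -0.7]
gripper_width: 0.0097
TCP [ 0.6571 -0.0075  0.0817] yaw 1.0338 tilt [ 8.0e-04  1.9e-03 -1.0e+00] shift mm [ 0.   0.2 -0. ] levelx turn [ 0.     -0.0002 -0.002 ]
```

```bash
python3 -m crank '[[0,0,0,0.15,0,0,0.05],[0,0,0,0.15,0,0,0.05],[0,0,0,0.15,0,0,0.05],[0,0,0,0.15,0,0,0.05]]'; python3 - <<'E'
from h import *
delta((.6572,-.0075,.0817));
E
```

```text
clock: 27.52
ee_pos: [0.6569, -0.0077, 0.0817]
tcp_rot: [0.9, 1.378, -0.897]
contact_force: [0.6, 0.5, -1.0]
gripper_width: 0.0099
TCP [ 0.6569 -0.0077  0.0817] yaw 0.4146 tilt [ 4.0e-04  1.4e-03 -1.0e+00] shift mm [ 0.   0.4 -0.1] levelx turn [ 0.     -0.0012 -0.0009]
```

```bash
python3 -m crank '[[0,0,0,0.15,0,0,0.05],[0,0,0,0.15,0,0,0.05],[0,0,0,0.13,0,0,0.05]]'; python3 - <<'E'
from h import *
delta((.6572,-.0075,.0817));print(arm.get_state()['moment'],arm.get_state()['contact_force'])
E
```

```text
clock: 27.9
ee_pos: [0.6567, -0.0077, 0.0818]
tcp_rot: [1.232, 1.196, -1.23]
contact_force: [-0.5, 0.4, -0.9]
gripper_width: 0.0095
TCP [ 0.6567 -0.0077  0.0818] yaw -0.0293 tilt [-1.0e-04  1.1e-03 -1.0e+00] shift mm [ 0.1  0.5 -0.3] levelx turn [-0.     -0.0011  0.0002]
[ 0.06973021 -0.01632361  0.03980863] [-0.51574534  0.37431112 -0.90515991]
```

```bash
python3 -m crank '[[0,0,0,0.06,0,0,0.05],[0,0,0,0,0,0,0.05]]'; python3 - <<'E'
from h import *
delta((.6572,-.0075,.0817));print(arm.get_state()['moment'],arm.get_state()['contact_force'])
E
python3 -m crank '[[0,0,0,0,0,0,0.2],[0,0,0,0,0,0,0.22],[0,0,0,0,0,0,0.22]]'; python3 -m crank '[[-20,0,0,0,0,0,0.22],[-30,0,0,0,0,0,0.22],[-40,0,0,0,0,0,0.22],[-40,0,0,0,0,0,0.22],[0,0,0,0,0,0,0.22]]'; python3 - <<'E'
from h import *
grab('side','s16');grab('wrist','w16');grab('scene','c16')
cv2.imwrite('pics/s16c.png',cv2.resize(cv2.imread('pics/s16.png')[190:290,270:400],(780,600),interpolation=2))
E
```

```text
clock: 28.15
ee_pos: [0.6566, -0.0077, 0.0818]
tcp_rot: [1.276, 1.165, -1.276]
contact_force: [-0.2, -0.0, -0.6]
gripper_width: 0.0091
TCP [ 0.6566 -0.0077  0.0818] yaw -0.0913 tilt [-4.e-04  5.e-04 -1.e+00] shift mm [ 0.1  0.6 -0.3] levelx turn [-0.     -0.0004  0.0004]
[-0.00537237 -0.06941053  0.04507963] [-0.15384654 -0.03782109 -0.5895197 ]
clock: 28.52
ee_pos: [0.6565, -0.0082, 0.0818]
tcp_rot: [1.274, 1.167, -1.275]
contact_force: [-0.1, -0.7, 0.1]
gripper_width: 0.0209
clock: 29.15
ee_pos: [0.6571, -0.0091, 0.2213]
tcp_rot: [1.276, 1.165, -1.273]
contact_force: [-0.1, 0.5, 0.3]
gripper_width: 0.0203
```

View pics/w16.png

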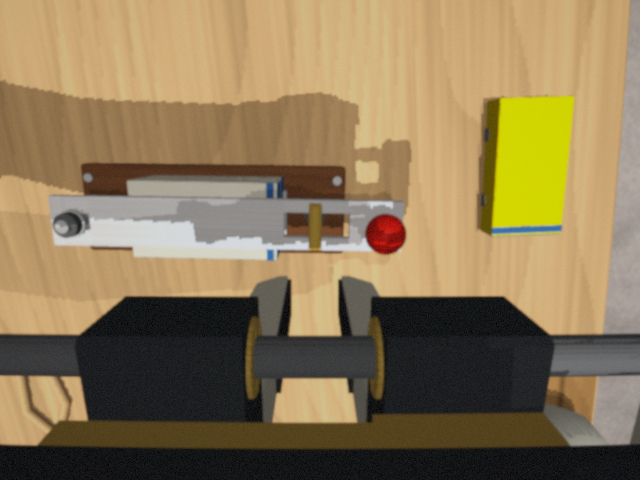

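View pics/s16c.png

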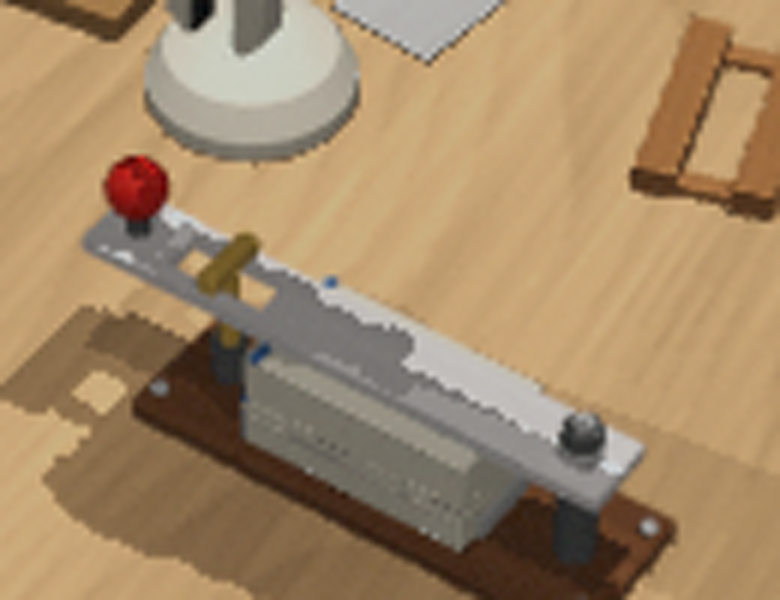

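View pics/c16.png

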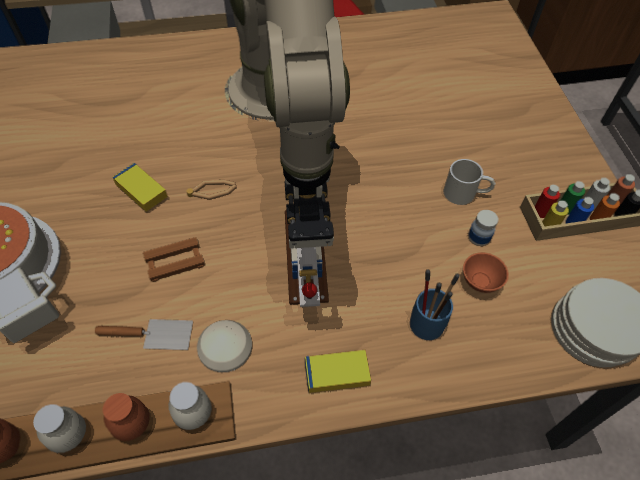

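The wing at (315,227) lies square across the bar, and the bystanders are where they were. One last numeric check on the bar.

```bash
python3 - <<'E'
from h import *
F={n:grab(n) for n in('side','wrist')};C={}
for n,(x0,y0,x1,y1) in {'side':(280,210,300,232),'wrist':(355,205,415,260)}.items():
    h=cv2.cvtColor(np.asarray(F[n]['pixels'])[y0:y1,x0:x1],cv2.COLOR_RGB2HSV)
    m=(((h[...,0]<8)|(h[...,0]>172))&(h[...,1]>140)&(h[...,2]>60)).astype(np.uint8)
    c=max(cv2.findContours(m,0,1)[0],key=cv2.contourArea);(u,v),r=cv2.minEnclosingCircle(c);C[n]=(u+x0,v+y0);print(n,C[n],r)
K=tri(F['side'],C['side'],F['wrist'],C['wrist']);print('knob',K)
f=F['wrist'];a,b=onz(f,315,204,.09),onz(f,315,251,.09);print('wing ends',a,b,np.arctan2(*(a-b)[1::-1]))
n=onz(f,68,224,.092);print('nut',n,'bar yaw',np.arctan2(K[1]-n[1],K[0]-n[0]))
E
```

```text
side (292.2272729873657, 220.91818141937256) 5.228012561798096
wrist (389.32769775390625, 234.99618339538574) 19.736600875854492
knob [ 0.70909981 -0.01346457  0.10089725]
wing ends [0.65722574 0.01172117 0.09      ] [ 0.65403899 -0.0239569   0.09      ] 1.4817132469623846
nut [0.47144839 0.01369472 0.092     ] bar yaw -0.11378840231499447
```

Knob z is 0.1009 m (expected 0.101), the bar yaw is within 0.01 rad of the clamp's -0.105, and the wing is about 1.56 rad across. Handing in.

```bash
python3 - <<'E'
from cell import arm
print(arm.close_job())
E
```

```text
the job is handed in; nothing more can be done
None
```

The mould is closed and clamped, and I handed the job in at about 29 s of the 72 s allowed. The interface gives no verdict, so the result rests on my own checks.

**What I did**
- I set the white upper half on the lower half, blue ends together. It met firm contact (about 40 N) at the height expected for fully home.
- I lifted the bar by its red ball, swung it over the mould and lowered it until its slot dropped over the wing bolt.
- I gripped the wing and turned it about 1.56 rad clockwise.

**Last checks**
- **Upper half:** its corners matched the predicted closed outline, measured before the bar went on.
- **Bar:** the ball was at 0.1009 m (0.101 expected), and the bar was within 0.01 rad of the clamp's direction. The slot centre was about 3 mm from the wing bolt, measured before the wing was turned.
- **Wing:** about 1.58–1.60 rad to the bar and clamp directions, so square across.
- **Bystanders:** the final overview picture shows them where they were.
- **Robot:** the arm is clear of everything, with the fingers about 13 cm above the bar.

**What was off**
- Before I released the upper half, the fingers went about 2 mm below first contact. They had probably slipped down the plaster.
- The wrist camera was about 1 mm off sideways, within its stated 2 mm.

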